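Snap the tag hanger into the batch rail

TASK

Take the tag hanger with the narrow carriage from its cradle, enter the carriage at the open end of the rail and slide it gently along until it presses the sprung buffer back and the catch snaps shut behind it; then let go. Never ram the buffer to its end or force the hanger against the rail, do not drop the hanger, and leave the wide hanger in its cradle.

Things in the scene. Friction and masses are not known exactly. Their poses are not given: they have to be found in the camera images.
- hanger: Tag hanger, 250 g, in a plywood cradle (open trough, sides 10 mm high; lifts straight out). Origin: centre of the underside of its steel carriage, z up. Carriage 24 (x) x 30 (y) x 15 mm, V nose to +y with its point 27 mm from the origin. At 33 mm height a bar runs 42 mm to -x, then down to a 60 mm wide tag plate, lower edge 50 mm below the origin. Enters the rail nose first, axes parallel to the rail's.
- hanger_grip (a point): Centre of the hanger's grey grip block, 24 (x) x 22 (y) x 40 mm (z), 58 mm above the hanger's origin, same axes, on a 9 mm square neck above the carriage. Pinch it from above across its 22 mm, fingers on its +y and -y sides.
- wide_hanger: The other hanger, to be left alone: same grip block, but a carriage 42 mm wide that does not fit the rail, and a J-hook instead of a tag plate. In its own cradle; the two cradles stand about 170 mm apart to the right of the rail, in either order.
- rail: Fixed aluminium C-channel on two posts, 105 mm above the bench, 270 mm long, far end closed. Origin: on the channel's floor at the centre of the open mouth; +y runs into the rail, z up. Inside 28 mm wide, 19 mm high; walls 3 mm; top face 22 mm above the origin with a 13 mm slot for the neck. A hanger in the rail has its origin on the rail's y axis (2 mm play each side), 0 to 4 mm above it.
- buffer (a joint): Sprung buffer in the rail, travel along the rail's +y, m: 0 free, 0.016 hard end. Its place is not measured: the hanger latches with its origin 110 to 205 mm from the mouth, to be found by feel. It yields at 3 N, plus 0.6 N per mm; the hanger latches at 0.0055 (about 6.5 N plus up to 1 N friction); over 0.013 is ramming. Let go latched it stays near 0.005; unlatched it pushes the hanger back.
- catch (a joint): Sprung bolt through the rail's +x side, in a dark unit clipped there together with the buffer. Travel outwards, m: 0 shut, 0.004 to 0.008 while the carriage passes it. Sloped towards the mouth: passing it takes about 3 to 6 N, some 40 mm before the hanger is home; it snaps in behind the carriage's flat tail.
Things that resemble listed ones, but are neither listed nor needed, are in the scene too. What is shaped like the hanger but blue is not meant.

How it is judged:
By the outcome, as a careful person would: the job done as asked, in the order asked, and still so for the second after the job is handed in, with the robot touching nothing.
It also fails if it takes over 51 s, if anything falls off the work surface, if the arm or the gripper's body presses on something with over 40 N, if the wrist force passes 120 N, or if a joint passes its speed limit or range.

ROBOT

A 6-joint arm with a two-finger parallel gripper is mounted at the origin on the work surface. World frame = base frame: x ahead of the robot, y to its left, z up, the work surface at z = 0. Lengths are in m, angles in rad, forces in N, time in s.
With the tool pointing down it reaches from about 0.25 to 0.725 m from the base axis. Payload 9.7 kg.
Tool frame: the origin (TCP) lies at the very end of the fingers, on their centre line; the grasp point (between the pads) lies 19 mm behind it (r.grip_depth is the distance from the TCP to the grasp point, in m); z points along the fingers, y is the direction in which the jaws open and shut (so a half turn about z gives the same grasp; the last joint's range is limited). The gripper opens to 85 mm and grips with 20 to 120 N. Pads are 22 mm wide; open, the fingers measure 114 mm over their backs; the gripper's body (76 mm by 85 mm) begins 54 mm behind the grasp point. The pads swing forward as they close: fully open they stand 13 mm farther back than shut.
Start: joints at [-1.136, 0.087, 0.176, 1.66, 0, 1.571], TCP at [0.232, -0.499, 0.231] pointing down, gripper open.
Joint ranges: [-3.13, 3.13], [-0.85, 1.81], [-1.15, 1.24], [-2.2, 2.28], [-1.44, 1.52], [-3.14, 3.14]. Speed limits (rad/s): [2.22, 2.22, 2.57, 3.14, 3.14, 3.14].

INTERFACE

Orientations are given as a 3x3 rotation matrix whose columns are the frame's x, y, z axes.
In Python, from cell import monitor, eyes, hand_in, r gives the robot as it stands.
- The arm moves only by the shell command python3 -m creep 'ROWS'. ROWS is JSON, a list of rows, each a list of 3 entries, a list of its own where there are three numbers: the opening, from -1 (shut) to 1 (fully open), then the shift along the tool's x, y, z in cm, then the turn, a rotation vector about the tool's x, y, z in rad. A call has 1 to 20 rows; each row is the pose to reach, as a shift and turn from the pose commanded when the call began, along the tool's axes at that moment; what a row does not reach only later rows make up. A row lasts 1/12 s, in which the tool goes at most 41.7 mm and 7.16 degrees, less where a joint would pass 70% of its speed; a pose out of reach is approached as far as the arm can. A call with a gripper value outside its range is refused whole. The fingers move at their own pace and stop on an object; the grip force is fixed at half the most. Time passes only in rows, so rows that repeat a pose let the fingers close. It gives the time, the measured TCP pose, the force and the opening at its end, in the units of the state.
- monitor.get_obs(): the state, without advancing time (a new reading comes with each control period).
- eyes.camera(name): name is "scene" or "top" or "wrist"; returns (picture, depth): 480x640x3 uint8, blue, green, red; 480x640 float32, m along the optical axis (not along the pixel's ray), 0 where there is no reading.
- eyes.camera_info(name): a dict with "mtx" (3x3 intrinsics, pixels), "dist_coeffs" ([k1, k2, p1, p2, k3] as OpenCV has them; the pictures are not rectified), "extrinsics" (4x4, takes a point from camera to world coordinates). Camera axes: x right, y up, looking along -z (the intrinsics and any distortion apply to the point x, -y, -z); pixel columns grow to the right and rows downward; lengths in m; the calibration is good to about 2 mm. A picture is of the moment at which its call begins: read the wrist's pose just before it. camera_info takes no time and is no camera call; for the wrist camera it gives the pose at the moment of the call.
- hand_in(): hands the job in, once; it reports no verdict.
The state is a dict: "time": time; "q": joint angles; "joint_velocities": joint speeds; "effort": joint torques, N m; "eef_pos": TCP position; "ee_rot": TCP orientation; "ft_force": force on the tool from outside, world axes, zero at the start; "torque": the same for the moment, N m; "finger_gap": opening from 0.0 (shut) to 1.0 (fully open).
Only numpy, scipy, OpenCV 4.12 (cv2) and the standard library are available. Lean on these libraries where they do the work, as an engineer would, in place of code of your own. Each camera call takes 0.05 s, during which the arm holds its last target.

## Working session

There is one attempt and no reset: what is moved stays moved. The work goes in short steps, Python scripts to look and compute and a shell command to move; the robot and the scene stay as the last step left them, time stands still between calls to the robot, and variables do not carry over. Pictures are saved under pics/ and viewed, and the job is handed in when it is done.

```bash
ls; mkdir -p pics; python3 - <<'E'
from cell import monitor, eyes, r
import cv2
o=monitor.get_obs(); print({k:o[k] for k in ('time','eef_pos','ee_rot','finger_gap','ft_force')})
for n in ('scene','top'):
    p,d=eyes.camera(n); cv2.imwrite(f'pics/{n}0.png',p)
    import numpy as np
    np.savez(f'pics/{n}0.npz',p=p,d=d); print(eyes.camera_info(n))
E
```

```text
pics
{'time': 0.0, 'eef_pos': array([ 0.23157778, -0.49862822,  0.23058394]), 'ee_rot': array([[ 9.06955373e-01,  4.21226343e-01, -5.64282479e-04],
       [ 4.21226721e-01, -9.06954619e-01,  1.17011985e-03],
       [-1.88932929e-05, -1.29893735e-03, -9.99999156e-01]]), 'finger_gap': 0.996129127921921, 'ft_force': array([-0.24192025, -0.98410228, -0.55454455])}
{'mtx': array([[491.65653088,   0.        , 315.76392545],
       [  0.        , 491.65653088, 240.64953788],
       [  0.        ,   0.        ,   1.        ]]), 'dist_coeffs': array([-0.13940917,  0.        ,  0.        ,  0.        ,  0.        ]), 'extrinsics': array([[ 0.85658817, -0.32979087,  0.39685601,  0.78869015],
       [ 0.51598366,  0.55369959, -0.65358827, -0.63869892],
       [-0.00419156,  0.76462719,  0.64445922,  0.68255935],
       [ 0.        ,  0.        ,  0.        ,  1.        ]])}
{'mtx': array([[440.66603758,   0.        , 333.51631353],
       [  0.        , 440.66603758, 238.9981478 ],
       [  0.        ,   0.        ,   1.        ]]), 'dist_coeffs': array([-0.08774525,  0.        ,  0.        ,  0.        ,  0.        ]), 'extrinsics': array([[ 0.02799118,  0.98954957, -0.14145011,  0.323071  ],
       [-0.99953868,  0.02603908, -0.01563313, -0.04091902],
       [-0.01178653,  0.14182245,  0.98982194,  0.89271984],
       [ 0.        ,  0.        ,  0.        ,  1.        ]])}
```

View pics/scene0.png

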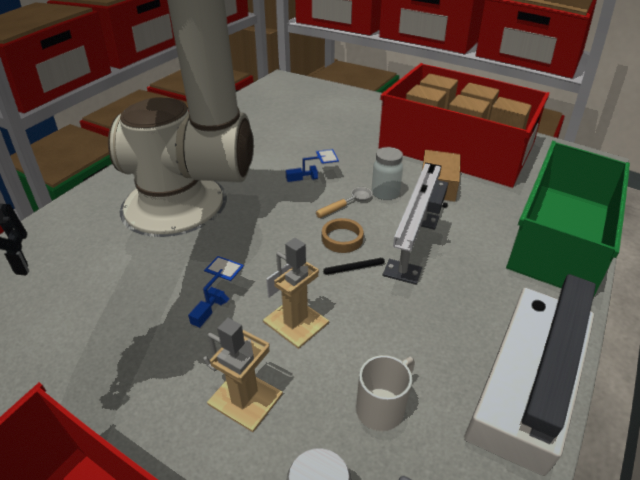

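View pics/top0.png

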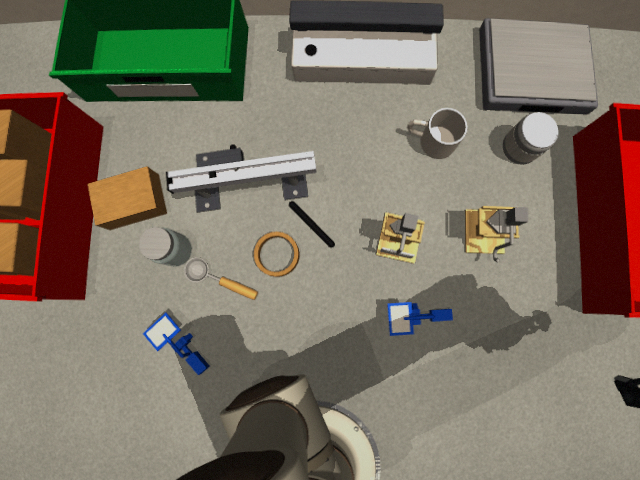

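```bash
python3 - <<'E'
import cv2,numpy as np
s=cv2.imread('pics/scene0.png');t=cv2.imread('pics/top0.png')
a=cv2.resize(s[230:430,200:340],None,fx=4,fy=3,interpolation=3)
a=cv2.resize(s[230:430,195:335],(420,600),interpolation=cv2.INTER_CUBIC)
b=cv2.resize(t[190:280,360:540],(360*2,360),interpolation=cv2.INTER_CUBIC)
c=cv2.resize(t[130:220,150:330],(720,360),interpolation=cv2.INTER_CUBIC)
cv2.imwrite('pics/c1.png',a);cv2.imwrite('pics/c2.png',b);cv2.imwrite('pics/c3.png',c)
E
```

```text
(no output)
```

View pics/c1.png

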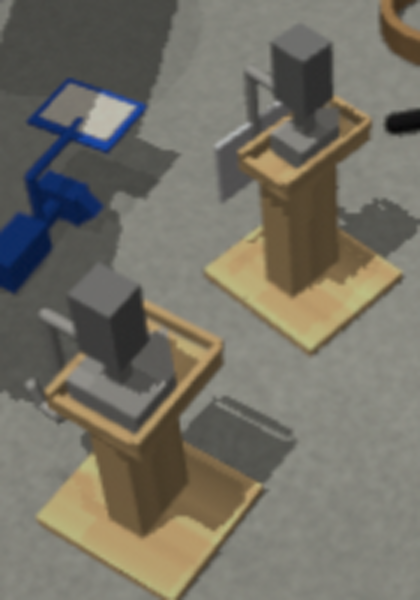

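View pics/c2.png

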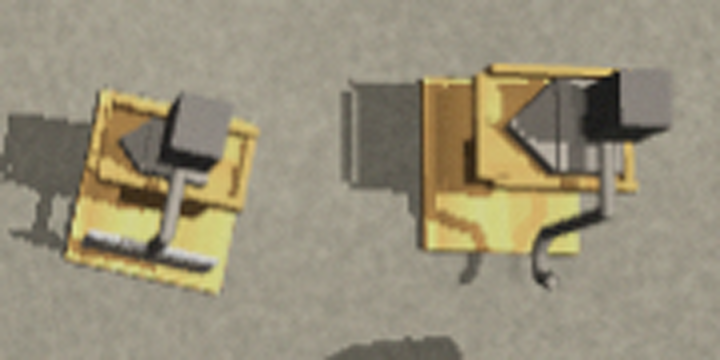

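View pics/c3.png

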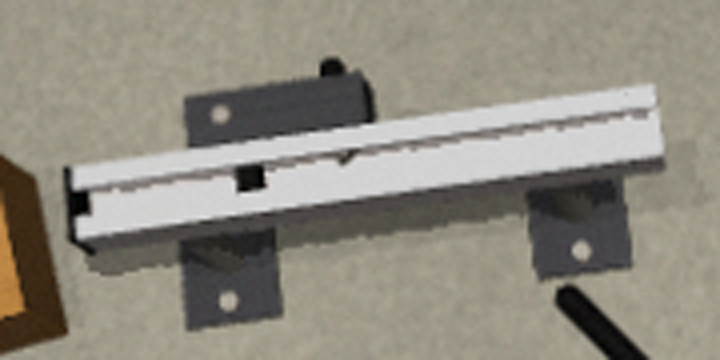

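```bash
cat > h.py <<'E'
import numpy as np,cv2
from cell import monitor,eyes,r
def cloud(d,info,box=None):
    h,w=d.shape; u0,v0,u1,v1=box or (0,0,w,h)
    vv,uu=np.mgrid[v0:v1,u0:u1]; dd=d[v0:v1,u0:u1]
    p=np.stack([uu,vv],-1).reshape(-1,1,2).astype(float)
    n=cv2.undistortPoints(p,info['mtx'],np.array(info['dist_coeffs'])).reshape(-1,2)
    z=dd.reshape(-1); c=np.stack([n[:,0]*z,-n[:,1]*z,-z,np.ones_like(z)],0)
    W=(info['extrinsics']@c)[:3].T; W[z==0]=np.nan
    return W.reshape(v1-v0,u1-u0,3)
def ray(pts,info,zp):
    n=cv2.undistortPoints(np.array(pts,float).reshape(-1,1,2),info['mtx'],np.array(info['dist_coeffs'])).reshape(-1,2)
    E=info['extrinsics']; D=(E[:3,:3]@np.c_[n[:,0],-n[:,1],-np.ones(len(n))].T).T
    o=E[:3,3]; return o+D*((zp-o[2])/D[:,2])[:,None]
E
python3 - <<'E'
from h import *
for n,g,rl,gnd in (('top',(385,205,425,245),(160,140,325,200),(340,280,380,300)),('scene',(280,235,312,275),(390,160,445,250),(330,280,350,300))):
    f=np.load(f'pics/{n}0.npz');d=f['d'];i=eyes.camera_info(n)
    print(n,'ground',np.nanmean(cloud(d,i,gnd)[...,2]),np.nanstd(cloud(d,i,gnd)[...,2]))
    for nm,b in (('grip',g),('rail',rl)):
        W=cloud(d,i,b);z=W[...,2]
        hh=np.histogram(z[np.isfinite(z)],bins=np.arange(0,.26,.01));print(nm,hh[0])
        lo=np.nanpercentile(z,99)
        m=z>lo-.01
        if nm=='rail': m=(z>.10)&(z<.15)
        ys,xs=np.where(m); print('n',m.sum(),'z med',np.nanmedian(z[m]),'xyz min/max',W[m].min(0),W[m].max(0),'mean',W[m].mean(0))
        if nm=='rail' or 1:
            rc=cv2.minAreaRect((W[m][:,:2]*1000).astype(np.float32)); print(rc, cv2.boxPoints(rc))
E
```

```text
top ground -0.0005001252410899018 0.0015561717779644523
grip [319  17  14  16  13   2   0   0   0   0 272 273  21  22  46  24  21  38
 189   0   0   0   0   0   0]
n 214 z med 0.1821902593624392 xyz min/max [ 0.44343775 -0.1674344   0.17397006] [ 0.47148635 -0.14163954  0.18545431] mean [ 0.45676714 -0.15420892  0.18190154]
((457.39471435546875, -154.60830688476562), (22.2053165435791, 24.90316390991211), 78.52690124511719) [[ 442.98352 -163.0124 ]
 [ 467.3891  -167.96584]
 [ 471.8059  -146.20421]
 [ 447.40033 -141.25078]]
rail [2344   54   35   31   27   27   19    7    0   11 1081  337 2551   13
    0    0    0    0    0    0    0    0    0    0    0]
n 3982 z med 0.1250942048073801 xyz min/max [0.51467909 0.00749537 0.10022786] [0.60703776 0.28170267 0.13081398] mean [0.55778644 0.15168626 0.11933875]
((572.2724609375, 148.58175659179688), (73.09927368164062, 274.36480712890625), 9.51061725616455) [[513.55853   277.83948  ]
 [558.8919      7.2458177]
 [630.9864     19.324036 ]
 [585.653     289.9177   ]]
scene ground -0.0006876395152691597 0.0011620863313554148
grip [116   0   0  
[... 255 characters left out ...]
55.3464660644531, -155.25299072265625), (23.108003616333008, 26.635391235351562), 80.36563110351562) [[ 440.28293 -164.41518]
 [ 466.54263 -168.87288]
 [ 470.41    -146.0908 ]
 [ 444.1503  -141.6331 ]]
rail [ 668   43   40   42   37  188   69   53   66   41  707  206 1257    1
    0    0    0    0    0    0    0    0    0    0    0]
n 2171 z med 0.12417486111465692 xyz min/max [0.43314704 0.00644831 0.10012137] [0.60208078 0.29434315 0.13021716] mean [0.55983141 0.13670864 0.11770419]
((545.4324951171875, 163.86373901367188), (109.55175018310547, 318.1414794921875), 25.35165786743164) [[427.82193   284.16193  ]
 [564.04144    -3.3415394]
 [663.0431     43.56555  ]
 [526.82355   331.06903  ]]
```

```bash
python3 - <<'E'
from h import *
for n,rl,g in (('top',(160,140,325,200),(385,205,425,245)),('scene',(390,150,450,260),(280,230,312,285))):
    f=np.load(f'pics/{n}0.npz');d=f['d'];p=f['p'];i=eyes.camera_info(n)
    W=cloud(d,i,rl);z=W[...,2];m=(z>.119)&(z<.134)
    V=p[rl[1]:rl[3],rl[0]:rl[2]].max(-1)
    mm=(m&(V>120)).astype(np.uint8)
    cs,_=cv2.findContours(mm,cv2.RETR_EXTERNAL,cv2.CHAIN_APPROX_NONE); c=max(cs,key=cv2.contourArea)
    # union of two halves: all pixels
    ys,xs=np.where(mm); P=ray(np.c_[xs+rl[0],ys+rl[1]],i,.127)[:,:2]*1000
    rc=cv2.minAreaRect(P.astype(np.float32)); print(n,'rail',rc); print(cv2.boxPoints(rc))
    v,c0=np.linalg.svd(P-P.mean(0))[2][0],P.mean(0); v*=np.sign(v[1]); print('pca dir',v,np.degrees(np.arctan2(-v[0],v[1])),c0)
    a=(P-c0)@v; s=(P-c0)@np.array([v[1],-v[0]]); print(np.percentile(a,[0,1,99,100]),np.percentile(s,[0,2,98,100]))
    for lo,hi in((-130,-100),(-100,-60),(-60,-20),(-20,20),(20,60),(60,100),(100,130)):
        k=(a>lo)&(a<hi); print(lo,np.percentile(s[k],[2,98]).round(1), end=';')
    print()
    W=cloud(d,i,g);z=W[...,2];mm=((z>.176)&(z<.188)); ys,xs=np.where(mm); P=ray(np.c_[xs+g[0],ys+g[1]],i,.1825)[:,:2]*1000
    rc=cv2.minAreaRect(P.astype(np.float32)); print('grip',rc,P.mean(0)); 
E
```

```text
top rail ((567.2344970703125, 147.58837890625), (60.989532470703125, 274.0940856933594), 9.283002853393555)
[[515.0319   277.92148 ]
 [559.2463     7.417008]
 [619.4371    17.25528 ]
 [575.2227   287.75974 ]]
pca dir [-0.15760452  0.98750231] 9.067881053465339 [554.99833744 143.6588384 ]
[-135.18828982 -132.47196102  131.57381684  138.90271654] [-18.27275959 -17.27847753  16.82966783  42.99115486]
-130 [-16.8  16.9];-100 [-16.9  16.8];-60 [-17.1  16.5];-20 [-17.3  16.2];20 [-17.5  40.1];60 [-17.5  32.2];100 [-17.7  16.3];
grip ((456.76776123046875, -154.1912841796875), (22.784238815307617, 25.40386390686035), 78.86485290527344) [ 456.75107936 -154.15443406]
scene rail ((560.9781494140625, 144.0194091796875), (48.46795654296875, 277.5621643066406), 9.452681541442871)
[[514.2808    276.93607  ]
 [559.86566     3.1427376]
 [607.6755     11.102753 ]
 [562.09064   284.8961   ]]
pca dir [-0.15919748  0.98724676] 9.160318426620716 [557.04709381 126.53973689]
[-122.12673528 -118.85143246  146.38127497  155.46531305] [-17.9453389  -16.8240212   16.60464765  30.57160547]
-130 [-16.5  16.4];-100 [-16.6  16.8];-60 [-16.7  16.8];-20 [-16.4  16.1];20 [-16.6  16.3];60 [-17.5  28.5];100 [-17.2  15.9];
grip ((458.0969543457031, -157.45184326171875), (27.18793296813965, 29.688678741455078), 78.54334259033203) [ 458.08046698 -157.35245769]
```

```bash
python3 - <<'E'
import cv2
s=cv2.imread('pics/scene0.png')
cv2.imwrite('pics/c4.png',cv2.resize(s[150:290,370:460],(514,600*140//105)[:2] if 0 else (386,600),interpolation=cv2.INTER_CUBIC))
E
```

```text
(no output)
```

View pics/c4.png

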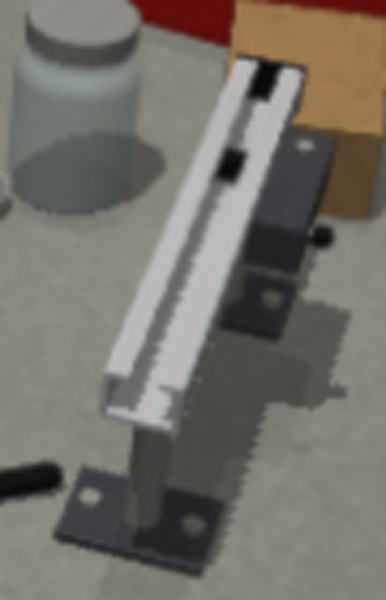

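```bash
cat >> h.py <<'E'
from scipy.spatial.transform import Rotation as Ro
def plan(pos,yaw,R0=None,p0=None):
    """shift(cm, tool) and rotvec to go to TCP pos with tool x at world yaw(deg), z down"""
    o=monitor.get_obs(); R0=o['ee_rot'] if R0 is None else R0; p0=o['eef_pos'] if p0 is None else p0
    c,s=np.cos(np.radians(yaw)),np.sin(np.radians(yaw)); R1=np.array([[c,s,0],[s,-c,0],[0,0,-1.]])
    print('shift cm',(R0.T@(np.array(pos)-p0)*100).round(2),'turn',Ro.from_matrix(R0.T@R1).as_rotvec().round(4),'t',o['time'],'p',p0.round(4),'f',o['ft_force'].round(1),'gap',o['finger_gap'])
E
python3 -c "
from h import *
plan([.4568,-.155,.235],-11.2)"
```

```text
shift cm [ 34.9  -21.68  -0.41] turn [-1.100e-03  4.000e-04  6.303e-01] t 0.1 p [ 0.2316 -0.4986  0.2307] f [ 0.5 -0.5  0.7] gap 0.9964686944318278
```

```bash
python3 -m creep '[[1,[8,-5,-0.4],[0,0,0.1]],[1,[16,-10,-0.4],[0,0,0.2]],[1,[34.9,-21.7,-0.4],[0,0,0.63]],[1,[34.9,-21.7,-0.4],[0,0,0.63]],[1,[34.9,-21.7,-0.4],[0,0,0.63]],[1,[34.9,-21.7,-0.4],[0,0,0.63]],[1,[34.9,-21.7,-0.4],[0,0,0.63]],[1,[34.9,-21.7,-0.4],[0,0,0.63]],[1,[34.9,-21.7,-0.4],[0,0,0.63]],[1,[34.9,-21.7,-0.4],[0,0,0.63]],[1,[34.9,-21.7,-0.4],[0,0,0.63]],[1,[34.9,-21.7,-0.4],[0,0,0.63]],[1,[34.9,-21.7,-0.4],[0,0,0.63]],[1,[34.9,-21.7,-0.4],[0,0,0.63]]]'
python3 - <<'E'
from h import *
plan([.4568,-.155,.1435],-11.2)
i=eyes.camera_info('wrist');p,d=eyes.camera('wrist');cv2.imwrite('pics/w1.png',p)
np.savez('pics/w1.npz',p=p,d=d,E=i['extrinsics']); print(i)
W=cloud(d,i);z=W[...,2];print(np.histogram(z[np.isfinite(z)],bins=np.arange(-.02,.26,.02)))
m=(z>.172)&(z<.19)
n,l,st,ce=cv2.connectedComponentsWithStats(m.astype(np.uint8))
for k in range(1,n):
    if st[k][4]>100:
        P=W[l==k][:,:2]*1000; print(st[k],np.nanmedian(W[l==k][:,2]),cv2.minAreaRect(P.astype(np.float32)),P.mean(0))
E
```

```text
time: 1.27
eef_pos: [0.4563, -0.1558, 0.2351]
ee_rot: [[0.981, -0.195, -0.001], [-0.195, -0.981, -0.0], [-0.0, 0.0, -1.0]]
ft_force: [-0.5, 0.6, 0.1]
finger_gap: 0.999
shift cm [ 0.04 -0.09  9.16] turn [ 0.0002  0.0005 -0.0004] t 1.2667 p [ 0.4563 -0.1558  0.2351] f [-0.5  0.6  0.1] gap 0.9991443961102191
{'mtx': array([[402.54070384,   0.        , 317.10034481],
       [  0.        , 402.54070384, 232.09120412],
       [  0.        ,   0.        ,   1.        ]]), 'dist_coeffs': array([-0.00743464,  0.        ,  0.        ,  0.        ,  0.        ]), 'extrinsics': array([[-1.95545349e-01,  9.37555573e-01,  2.87665715e-01,
         5.29696047e-01],
       [-9.80694621e-01, -1.86861134e-01, -5.76279124e-02,
        -1.69533259e-01],
       [-2.75828872e-04, -2.93381090e-01,  9.55995534e-01,
         3.77477125e-01],
       [ 0.00000000e+00,  0.00000000e+00,  0.00000000e+00,
         1.00000000e+00]])}
(array([134514,  83224,   4357,   3768,    432,    639,  14492,   2104,
         1899,   1017,   1904,      0,      0,   1825]), array([-0.02,  0.  ,  0.02,  0.04,  0.06,  0.08,  0.1 ,  0.12,  0.14,
        0.16,  0.18,  0.2 ,  0.22,  0.24,  0.26]))
[ 292  230   44   50 2095] 0.18258107129197657 ((457.69940185546875, -153.2754669189453), (21.998598098754883, 25.011465072631836), 78.63542175292969) [ 459.31412655 -153.60428594]
```

View pics/w1.png

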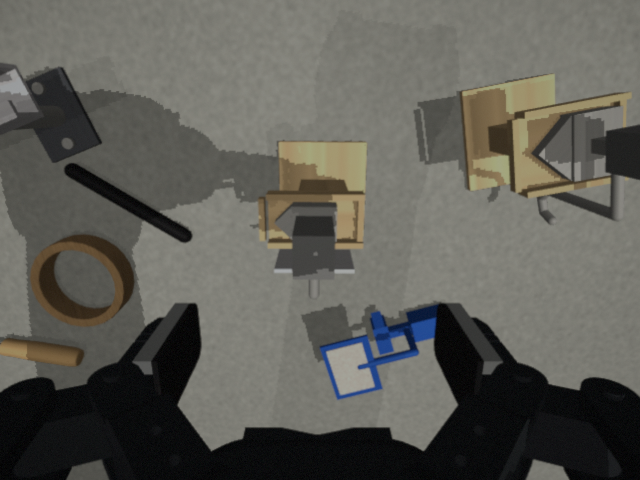

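```bash
python3 -m creep '[[1,[0.06,-0.2,2],[0,0,0.003]],[1,[0.06,-0.2,4],[0,0,0.003]],[1,[0.06,-0.2,6],[0,0,0.003]],[1,[0.06,-0.2,7.5],[0,0,0.003]],[1,[0.06,-0.2,8.5],[0,0,0.003]],[1,[0.06,-0.2,9.1],[0,0,0.003]],[1,[0.06,-0.2,9.1],[0,0,0.003]],[0,[0.06,-0.2,9.1],[0,0,0.003]],[-0.3,[0.06,-0.2,9.1],[0,0,0.003]],[-1,[0.06,-0.2,9.1],[0,0,0.003]],[-1,[0.06,-0.2,9.1],[0,0,0.003]],[-1,[0.06,-0.2,9.1],[0,0,0.003]],[-1,[0.06,-0.2,9.1],[0,0,0.003]],[-1,[0.06,-0.2,9.1],[0,0,0.003]],[-1,[0.06,-0.2,9.1],[0,0,0.003]]]'
python3 - <<'E'
from h import *
print(monitor.get_obs()['torque'])
i=eyes.camera_info('wrist');p,d=eyes.camera('wrist');cv2.imwrite('pics/w2.png',p)
E
```

```text
time: 2.57
eef_pos: [0.458, -0.1532, 0.1448]
ee_rot: [[0.98, -0.197, 0.001], [-0.197, -0.98, -0.0], [0.001, 0.0, -1.0]]
ft_force: [-1.3, 0.6, 4.7]
finger_gap: 0.248
[ 0.01299754  0.10803546 -0.02791044]
```

View pics/w2.png

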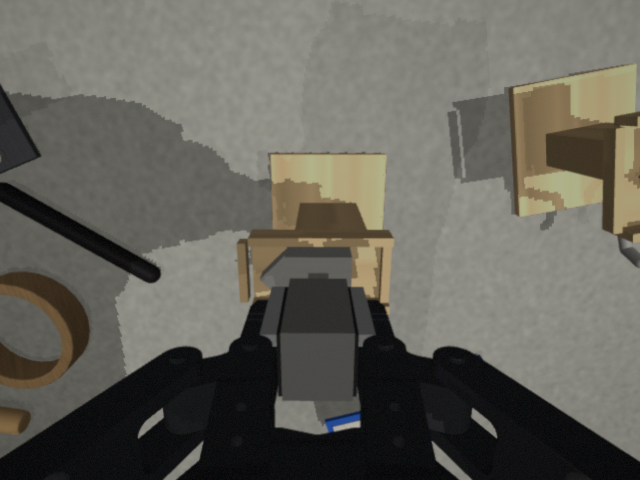

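```bash
python3 -m creep '[[-1,[0,0,-0.5],[0,0,0]],[-1,[0,0,-1],[0,0,0]],[-1,[0,0,-2],[0,0,0]],[-1,[0,0,-3],[0,0,0]],[-1,[0,0,-4],[0,0,0]],[-1,[0,0,-5],[0,0,0]],[-1,[0,0,-5.5],[0,0,0]],[-1,[0,0,-5.5],[0,0,0]]]'
python3 -c "
from h import *
plan([.586,-.049,.20],9.3)"
```

```text
time: 3.28
eef_pos: [0.4583, -0.1534, 0.201]
ee_rot: [[0.98, -0.197, 0.002], [-0.197, -0.98, -0.001], [0.002, 0.0, -1.0]]
ft_force: [-0.5, -0.3, -2.8]
finger_gap: 0.25
shift cm [ 10.46 -12.75   0.12] turn [ 0.0007 -0.0021 -0.3606] t 3.2833 p [ 0.4583 -0.1534  0.201 ] f [-0.5 -0.3 -2.8] gap 0.24956321143509902
```

```bash
python3 -m creep '[[-1,[1,-1.2,0],[0,0,-0.03]],[-1,[2.5,-3,0],[0,0,-0.08]],[-1,[4,-4.9,0],[0,0,-0.14]],[-1,[5.5,-6.7,0],[0,0,-0.19]],[-1,[7,-8.5,0],[0,0,-0.24]],[-1,[8.5,-10.3,0],[0,0,-0.29]],[-1,[9.7,-11.8,0],[0,-0.001,-0.34]],[-1,[10.3,-12.5,0],[0,-0.001,-0.36]],[-1,[10.46,-12.75,0],[0,-0.002,-0.361]],[-1,[10.46,-12.75,0],[0,-0.002,-0.361]],[-1,[10.46,-12.75,0],[0,-0.002,-0.361]]]'
python3 - <<'E'
from h import *
plan([.586,-.049,.147],9.3)
for n in ('wrist','top','scene'):
    i=eyes.camera_info(n);p,d=eyes.camera(n);cv2.imwrite(f'pics/{n}3.png',p)
    np.savez(f'pics/{n}3.npz',p=p,d=d,E=i['extrinsics'])
E
```

```text
time: 4.2
eef_pos: [0.5849, -0.0492, 0.1992]
ee_rot: [[0.987, 0.161, -0.003], [0.161, -0.987, -0.0], [-0.003, -0.0, -1.0]]
ft_force: [-0.5, -0.7, -2.5]
finger_gap: 0.25
shift cm [ 0.13 -0.    5.22] turn [-0.0003  0.0026 -0.0009] t 4.2 p [ 0.5849 -0.0492  0.1992] f [-0.5 -0.7 -2.5] gap 0.24969599071244042
```

View pics/wrist3.png

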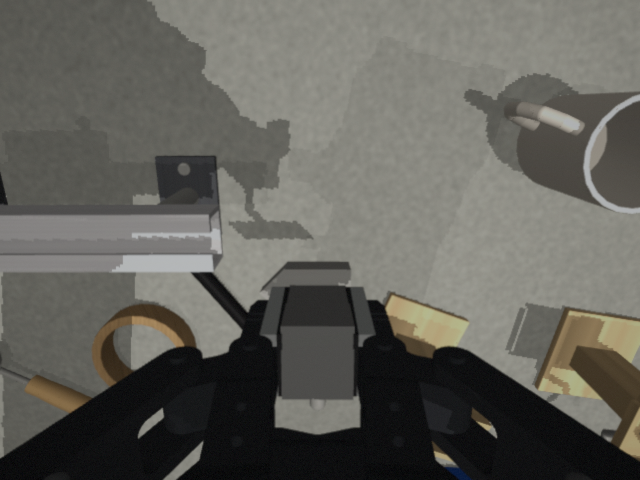

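View pics/scene3.png

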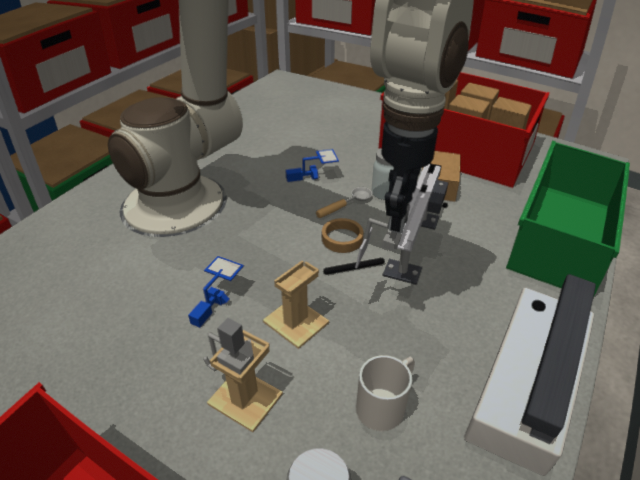

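View pics/top3.png

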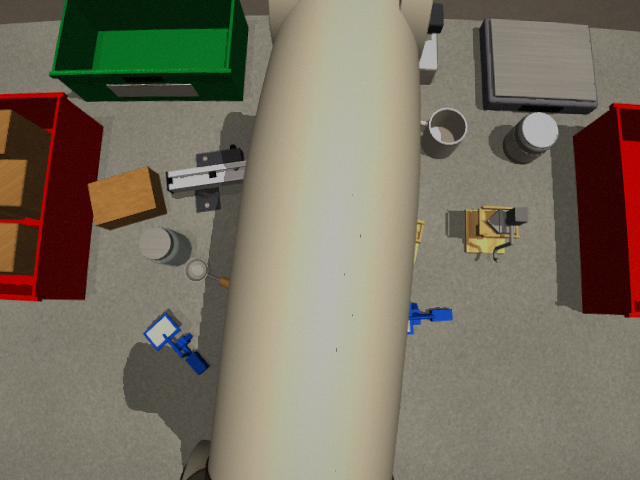

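```bash
python3 - <<'E'
from h import *
f=np.load('pics/wrist3.npz');d=f['d'];p=f['p'];i=eyes.camera_info('wrist');i['extrinsics']=f['E']
o=monitor.get_obs();tcp=o['eef_pos'];R=o['ee_rot']
W=cloud(d,i);L=(W-tcp)*1000@np.array([[.987,-.161,0],[.161,.987,0],[0,0,1.]]) # rail-ish axes (yaw 9.27) x,y, z from tcp
z=L[...,2]
for nm,b,lo,hi in (('rail',(0,190,230,285),-84,-64),('block',(270,275,365,400),10,35),('carr',(255,255,360,300),-40,-10)):
    S=L[b[1]:b[3],b[0]:b[2]];zz=S[...,2];m=(zz>lo)&(zz<hi);P=S[m]
    print(nm,m.sum(),'hist',np.histogram(P[:,2],bins=np.arange(lo,hi+1,2)))
    print(' pct x',np.percentile(P[:,0],[0,2,50,98,100]).round(1),'y',np.percentile(P[:,1],[0,2,50,98,100]).round(1))
cols=[30,60,90,120,150,180,205]
for c in cols:
    print(c,[(r_,*L[r_,c].round(1)) for r_ in range(200,280,4)] if c in(90,180) else '')
E
```

```text
rail 8879 hist (array([ 200,  190,  193,  230,  812, 6785,  469,    0,    0,    0]), array([-84, -82, -80, -78, -76, -74, -72, -70, -68, -66, -64]))
 pct x [-15.8 -14.4   9.7  19.1  19.5] y [ 60.6  62.2 119.7 178.9 184.9]
block 2917 hist (array([203, 204, 216, 215, 231, 210, 242, 227, 245, 250, 238, 274]), array([10, 12, 14, 16, 18, 20, 22, 24, 26, 28, 30, 32, 34]))
 pct x [ 7.4 10.1 11.2 13.1 13.8] y [-15.7 -14.1   1.2  16.4  18.1]
carr 1880 hist (array([ 61,  92,  88,  87,  93, 284, 858, 317,   0,   0,   0,   0,   0,
         0,   0]), array([-40, -38, -36, -34, -32, -30, -28, -26, -24, -22, -20, -18, -16,
       -14, -12, -10]))
 pct x [-9.8 -7.   2.4  5.5  6. ] y [-14.2 -13.3   4.4  25.7  27.9]
30 
60 
90 [(200, np.float64(-0.9), np.float64(198.5), np.float64(-199.8)), (204, np.float64(-4.5), np.float64(199.2), np.float64(-200.0)), (208, np.float64(19.0), np.float64(135.4), np.float64(-89.2)), (212, np.float64(18.9), np.float64(130.4), np.float64(-79.9)), (216, np.float64(18.2), np.float64(127.1), np.float64(-73.7)), (220, np.float64(15.8), np.float64(127.6), np.float64(-73.9)), 
[... 1454 characters left out ...]
3.0)), (236, np.float64(-0.6), np.float64(86.2), np.float64(-95.8)), (240, np.float64(-2.8), np.float64(86.0), np.float64(-94.6)), (244, np.float64(-5.4), np.float64(86.3), np.float64(-94.5)), (248, np.float64(-7.9), np.float64(86.4), np.float64(-94.2)), (252, np.float64(-10.8), np.float64(87.0), np.float64(-95.0)), (256, np.float64(-5.2), np.float64(79.2), np.float64(-72.9)), (260, np.float64(-7.5), np.float64(79.3), np.float64(-72.5)), (264, np.float64(-9.9), np.float64(79.5), np.float64(-72.3)), (268, np.float64(-12.3), np.float64(79.7), np.float64(-72.1)), (272, np.float64(-68.3), np.float64(126.9), np.float64(-199.5)), (276, np.float64(-72.7), np.float64(127.7), np.float64(-200.4))]
205
```

```bash
python3 - <<'E'
import cv2
s=cv2.imread('pics/wrist3.png')
cv2.imwrite('pics/c5.png',cv2.resize(s[190:340,130:380],(800,480),interpolation=cv2.INTER_CUBIC))
E
```

```text
(no output)
```

View pics/c5.png

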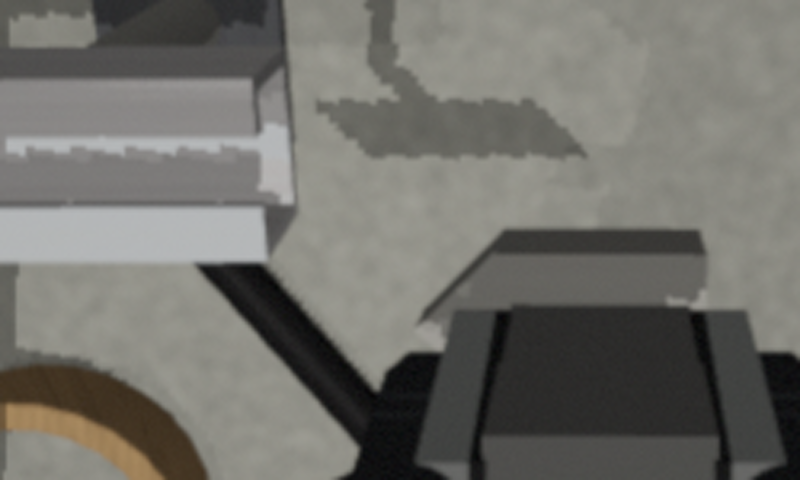

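```bash
python3 - <<'E'
from h import *
f=np.load('pics/wrist3.npz');d=f['d'];p=f['p'];i=eyes.camera_info('wrist');i['extrinsics']=f['E']
o=monitor.get_obs();tcp=o['eef_pos']
W=cloud(d,i);L=(W-tcp)*1000@np.array([[.987,-.161,0],[.161,.987,0],[0,0,1.]])
for c in (305,316,330):
    print(c,[(r_,*L[r_,c].round(1).tolist()) for r_ in range(258,404,4)])
def fit(b):
    P=L[b[1]:b[3],b[0]:b[2]].reshape(-1,3); A=np.c_[P[:,:2],np.ones(len(P))]; s=np.linalg.lstsq(A,P[:,2],rcond=None)[0]; print(b,s.round(3),P.mean(0).round(1),np.std(A@s-P[:,2]).round(2))
fit((290,272,350,284)); fit((290,350,345,390)); fit((0,216,210,232))
E
```

```text
305 [(258, -54.7, 12.2, -199.3), (262, 3.7, 7.1, -40.7), (266, 4.6, 6.8, -33.3), (270, 5.1, 6.7, -27.3), (274, 3.0, 6.7, -27.7), (278, 1.8, 6.7, -25.8), (282, -0.4, 6.7, -26.4), (286, 8.2, 5.9, -3.4), (290, 9.2, 5.8, 2.4), (294, 9.9, 5.6, 7.2), (298, 10.6, 5.5, 11.8), (302, 10.4, 5.4, 14.6), (306, 11.9, 5.2, 20.3), (310, 12.2, 5.1, 23.7), (314, 12.4, 5.0, 26.8), (318, 12.6, 4.9, 29.8), (322, 13.2, 4.8, 33.2), (326, 13.3, 4.8, 35.7), (330, 11.5, 4.8, 34.9), (334, 11.0, 4.8, 36.4), (338, 9.2, 4.8, 35.6), (342, 8.4, 4.8, 36.5), (346, 8.1, 4.7, 38.1), (350, 5.9, 4.8, 37.0), (354, 4.2, 4.8, 36.5), (358, 3.4, 4.8, 37.4), (362, 1.3, 4.9, 36.4), (366, 0.8, 4.8, 37.6), (370, -1.2, 4.9, 36.8), (374, -2.6, 4.9, 36.9), (378, -3.9, 4.9, 37.1), (382, -4.1, 4.9, 38.7), (386, -4.9, 4.8, 39.6), (390, -7.5, 4.9, 38.1), (394, -9.0, 4.9, 38.0), (398, -9.9, 4.9, 38.7), (402, -213.6, 13.9, -201.4)]
316 [(258, -55.2, 2.3, -200.7), (262, 3.8, 1.7, -40.5), (266, 5.1, 1.7, -31.9), (270, 5.3, 1.7, -26.8), (274, 3.0, 1.7, -27.5), (278, 1.5, 1.7, -26.4), (282, 0.1, 1.7, -25.2), (286, 8.7, 1.6, -2.5), (290, 9.2, 
[... 1518 characters left out ...]
94, -8.3, -2.7, 39.0), (398, -10.2, -2.8, 38.4), (402, -213.1, -11.8, -200.8)]
 ** On entry to DLASCL parameter number  4 had an illegal value
 ** On entry to DLASCL parameter number  4 had an illegal valueTraceback (most recent call last):
  File "<stdin>", line 9, in <module>
  File "<stdin>", line 8, in fit
    x, resids, rank, s = _umath_linalg.lstsq(a, b, rcond,
                         ~~~~~~~~~~~~~~~~~~~^^^^^^^^^^^^^
                                             signature=signature)
                                             ^^^^^^^^^^^^^^^^^^^^
    raise LinAlgError("SVD did not converge in Linear Least Squares")
numpy.linalg.LinAlgError: SVD did not converge in Linear Least Squares
```

```bash
python3 -m creep '[[-1,[0.05,0,0],[0,0.03,0]],[-1,[0.1,0,0],[0,0.06,0]],[-1,[0.2,0,0],[0,0.09,0]],[-1,[0.3,0,0],[0,0.12,0]],[-1,[0.35,0,0],[0,0.125,0]],[-1,[0.35,0,0],[0,0.125,0]],[-1,[0.35,0,0],[0,0.125,0]]]'
cat >> h.py <<'E'
def wl(tag):
    o=monitor.get_obs();tcp=o['eef_pos']
    i=eyes.camera_info('wrist');p,d=eyes.camera('wrist');cv2.imwrite(f'pics/{tag}.png',p);np.savez(f'pics/{tag}.npz',p=p,d=d,E=i['extrinsics'],tcp=tcp)
    W=cloud(d,i);a=np.radians(9.3);L=(W-tcp)*1000@np.array([[np.cos(a),-np.sin(a),0],[np.sin(a),np.cos(a),0],[0,0,1.]])
    return p,L,tcp
E
python3 - <<'E'
from h import *
p,L,tcp=wl('w4')
for c in (90,180):
    print(c,[(r_,*L[r_,c].round(1).tolist()) for r_ in range(196,280,4)])
for c in (305,330):
    print(c,[(r_,*L[r_,c].round(1).tolist()) for r_ in range(238,404,5)])
E
```

```text
time: 4.93
eef_pos: [0.5886, -0.0485, 0.1996]
ee_rot: [[0.979, 0.162, 0.121], [0.16, -0.987, 0.02], [0.122, -0.0, -0.992]]
ft_force: [0.4, -0.6, -2.7]
finger_gap: 0.25
90 [(196, 27.3, 198.9, -199.8), (200, 23.8, 199.2, -199.6), (204, 20.3, 199.7, -199.9), (208, 16.7, 200.1, -199.9), (212, 13.2, 200.3, -199.7), (216, 9.7, 200.5, -199.4), (220, 6.1, 201.2, -200.1), (224, 2.4, 202.0, -200.9), (228, -0.9, 201.5, -199.3), (232, 15.2, 137.3, -87.1), (236, 15.3, 129.8, -73.5), (240, 13.1, 129.5, -72.7), (244, 10.8, 129.7, -72.6), (248, 8.5, 129.9, -72.5), (252, 6.1, 130.4, -72.9), (256, -1.4, 143.1, -94.5), (260, -4.2, 143.9, -95.4), (264, -7.0, 144.8, -96.5), (268, -9.3, 144.3, -95.2), (272, -12.0, 144.7, -95.5), (276, -7.6, 130.9, -71.4)]
180 [(196, 27.7, 118.0, -193.0), (200, 24.3, 118.1, -192.7), (204, 20.7, 118.8, -194.3), (208, 17.2, 119.2, -194.8), (212, 13.8, 119.4, -194.6), (216, 10.5, 119.0, -193.0), (220, 7.0, 119.3, -193.3), (224, 7.3, 111.1, -169.0), (228, 6.3, 106.4, -154.8), (232, 15.1, 83.3, -87.4), (236, 15.4, 78.3, -72.6), (240, 13.2, 78.1, -71.8), (244, 10.7, 78.8, -73.2)
[... 1199 characters left out ...]
-5.3, -37.6), (268, 8.8, -5.0, -27.8), (273, nan, nan, nan), (278, 5.0, -4.9, -24.5), (283, 2.6, -4.9, -24.7), (288, 8.1, -4.1, -0.3), (293, 8.4, -3.9, 6.4), (298, 8.6, -3.7, 12.5), (303, 8.6, -3.5, 17.8), (308, 8.6, -3.4, 22.7), (313, 8.5, -3.3, 26.8), (318, 8.7, -3.1, 31.5), (323, 9.2, -2.9, 36.6), (328, 7.4, -3.0, 36.2), (333, 6.5, -2.9, 37.8), (338, 4.8, -2.9, 37.4), (343, 3.1, -2.9, 37.4), (348, 2.0, -2.9, 38.4), (353, 0.2, -2.9, 37.9), (358, -1.7, -3.0, 37.4), (363, -3.1, -3.0, 37.9), (368, -5.0, -3.0, 37.3), (373, -6.7, -3.0, 37.3), (378, nan, nan, nan), (383, -9.4, -3.0, 38.3), (388, -12.0, -3.0, 36.8), (393, -12.9, -3.0, 38.0), (398, -15.0, -3.0, 37.4), (403, -171.2, -11.2, -200.3)]
```

View pics/w4.png

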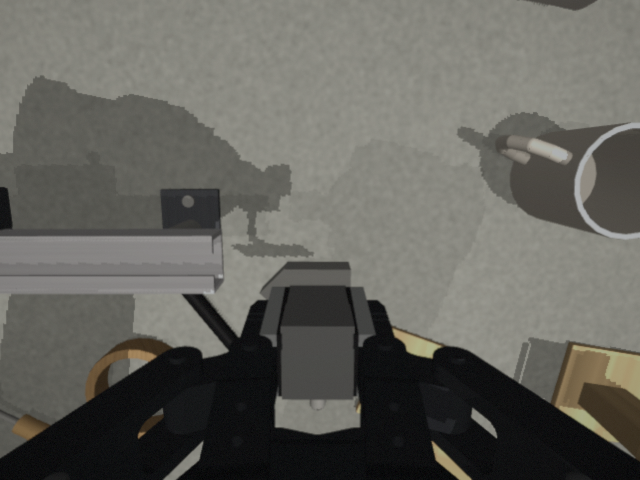

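```bash
python3 -m creep '[[-1,[-0.03,0,0.7],[0,0,0]],[-1,[-0.12,0,1.7],[0,0,0]],[-1,[-0.22,0,2.7],[0,0,0]],[-1,[-0.32,0,3.7],[0,0,0]],[-1,[-0.41,0,4.5],[0,0,0]],[-1,[-0.46,0,5],[0,0,0]],[-1,[-0.48,0,5.22],[0,0,0]],[-1,[-0.48,0,5.22],[0,0,0]],[-1,[-0.48,0,5.22],[0,0,0]]]'
python3 - <<'E'
from h import *
p,L,tcp=wl('w5');print(tcp)
for c in (60,150,):
    print(c,[(r_,*L[r_,c].round(1).tolist()) for r_ in range(216,330,4)])
for c in (305,330):
    print(c,[(r_,*L[r_,c].round(1).tolist()) for r_ in range(258,404,6)])
cv2.imwrite('pics/w5c.png',cv2.resize(p[200:350,100:370],(800,444),interpolation=cv2.INTER_CUBIC))
E
```

```text
time: 5.73
eef_pos: [0.5906, -0.0479, 0.1472]
ee_rot: [[0.979, 0.162, 0.121], [0.161, -0.987, 0.02], [0.123, -0.0, -0.992]]
ft_force: [0.5, 0.6, -2.5]
finger_gap: 0.249
[ 0.59063266 -0.04788527  0.14716959]
60 [(216, 16.8, 193.4, -147.4), (220, 13.6, 194.4, -148.5), (224, 10.6, 194.3, -147.8), (228, 7.7, 194.5, -147.5), (232, 4.8, 194.1, -146.4), (236, 1.6, 194.8, -146.9), (240, -1.5, 195.4, -147.4), (244, -4.7, 196.0, -147.8), (248, -7.5, 195.4, -146.3), (252, 13.1, 127.2, -41.9), (256, 13.1, 121.9, -33.5), (260, 12.9, 117.5, -26.4), (264, 12.8, 113.2, -19.6), (268, 10.7, 114.0, -20.5), (272, 8.9, 114.3, -20.7), (276, 7.0, 114.7, -21.0), (280, 5.4, 114.4, -20.2), (284, 3.1, 115.5, -21.6), (288, -5.7, 130.1, -43.1), (292, -7.2, 129.2, -41.5), (296, -9.8, 130.4, -42.9), (300, -11.9, 130.6, -42.8), (304, -13.8, 130.5, -42.3), (308, -16.5, 131.7, -43.8), (312, -9.9, 116.8, -21.3), (316, -11.3, 116.2, -20.0), (320, -12.9, 115.9, -19.4), (324, -15.0, 116.4, -19.7), (328, -17.2, 117.1, -20.4)]
150 [(216, 17.6, 123.2, -141.1), (220, 14.5, 123.5, -141.5), (224, 11.5, 123.9, -141.8), (228, 8.
[... 1207 characters left out ...]
, -12.2, 4.6, 37.5), (396, -14.3, 4.7, 37.5), (402, -136.2, 10.9, -148.0)]
330 [(258, -15.6, -8.9, -147.7), (264, 8.8, -5.2, -35.0), (270, 8.1, -4.9, -26.8), (276, 5.4, -4.9, -26.3), (282, 3.0, -4.9, -24.9), (288, 8.7, -4.1, 1.3), (294, 8.7, -3.8, 8.7), (300, 8.6, -3.6, 14.9), (306, 8.7, -3.4, 21.0), (312, 8.4, -3.3, 25.8), (318, 8.4, -3.1, 31.0), (324, 8.4, -3.0, 35.7), (330, 7.7, -2.9, 38.5), (336, 5.3, -2.9, 37.3), (342, 3.6, -2.9, 37.7), (348, 2.1, -2.9, 38.6), (354, -0.3, -3.0, 37.7), (360, -2.3, -3.0, 37.7), (366, -4.5, -3.0, 37.1), (372, -6.1, -3.0, 37.8), (378, -8.3, -3.0, 37.4), (384, -9.8, -3.0, 38.2), (390, -12.3, -3.0, 37.4), (396, -14.4, -3.0, 37.3), (402, -135.9, -9.5, -147.6)]
```

View pics/w5c.png

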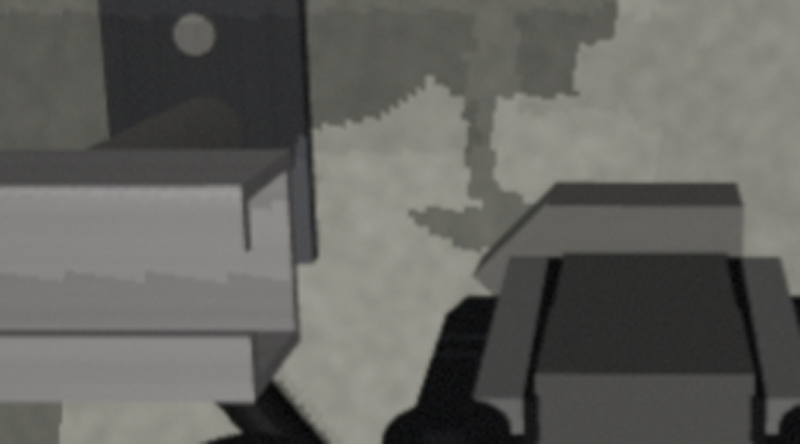

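```bash
python3 -m creep '[[-1,[-0.01,-0.6,0],[0,0,0]],[-1,[-0.02,-1.3,0],[0,0,0]],[-1,[-0.03,-2,0],[0,0,0]],[-1,[-0.03,-2.6,0],[0,0,0]],[-1,[-0.03,-3,0],[0,0,0]],[-1,[-0.03,-3.3,0],[0,0,0]],[-1,[-0.03,-3.6,0],[0,0,0]],[-1,[-0.03,-3.9,0],[0,0,0]],[-1,[-0.03,-4.2,0],[0,0,0]],[-1,[-0.03,-4.2,0],[0,0,0]]]'
python3 - <<'E'
from h import *
p,L,tcp=wl('w6');print(tcp)
for c in (60,150,):
    print(c,[(r_,*L[r_,c].round(1).tolist()) for r_ in range(252,330,4)])
for c in (305,330):
    print(c,[(r_,*L[r_,c].round(1).tolist()) for r_ in range(258,332,6)])
cv2.imwrite('pics/w6c.png',cv2.resize(p[200:350,100:370],(800,444),interpolation=cv2.INTER_CUBIC))
E
```

```text
time: 6.62
eef_pos: [0.5833, -0.0061, 0.1469]
ee_rot: [[0.979, 0.162, 0.121], [0.161, -0.987, 0.02], [0.123, -0.0, -0.992]]
ft_force: [-0.2, 0.2, -3.0]
finger_gap: 0.25
[ 0.5833445  -0.00608293  0.1468532 ]
60 [(252, 13.3, 126.7, -41.0), (256, 13.4, 121.0, -32.0), (260, 13.6, 115.6, -23.5), (264, 12.8, 113.0, -19.3), (268, 11.0, 113.4, -19.6), (272, 9.0, 113.9, -20.0), (276, 7.3, 114.0, -19.8), (280, 5.1, 114.9, -20.9), (284, 3.3, 115.1, -20.9), (288, -5.7, 130.0, -42.8), (292, -7.5, 129.8, -42.2), (296, -9.8, 130.2, -42.5), (300, -12.0, 130.7, -42.8), (304, -13.7, 130.2, -41.7), (308, -15.8, 130.4, -41.7), (312, -9.6, 116.2, -20.3), (316, -11.0, 115.7, -19.2), (320, -13.3, 116.5, -20.2), (324, -14.8, 116.1, -19.3), (328, -16.9, 116.6, -19.6)]
150 [(252, 13.5, 82.1, -40.0), (256, 13.4, 78.9, -32.2), (260, 13.8, 75.1, -22.9), (264, 12.8, 73.8, -19.5), (268, 11.1, 73.8, -19.3), (272, 8.9, 74.5, -20.6), (276, 7.0, 74.7, -20.7), (280, 5.5, 74.4, -19.8), (284, 3.5, 74.8, -20.3), (288, -5.4, 84.3, -42.1), (292, -7.6, 84.7, -42.6), (296, -9.9, 85.0, -43.0), (300, -11.8, 85.0, -42.6), (304, -13.9, 85.1, -42.5), (308, -15.8, 85.0, -42.0), (312, -9.9, 76.1, -21.3), (316, -11.7, 76.1, -20.9), (320, -13.7, 76.4, -21.2), (324, -15.1, 76.0, -20.0), (328, -17.1, 76.3, -20.3)]
305 [(258, -15.5, 10.2, -146.8), (264, 8.6, 6.7, -35.7), (270, 8.1, 6.5, -26.9), (276, 5.7, 6.4, -25.3), (282, 2.9, 6.4, -25.3), (288, 8.8, 5.6, 1.8), (294, 8.5, 5.4, 7.9), (300, 8.8, 5.2, 15.3), (306, 8.5, 5.0, 20.4), (312, 8.8, 4.9, 26.7), (318, 8.2, 4.8, 30.4), (324, 8.4, 4.6, 35.6), (330, 7.1, 4.6, 36.9)]
330 [(258, -15.8, -8.8, -148.1), (264, 8.5, -5.2, -36.2), (270, 8.6, -4.9, -25.1), (276, 5.6, -4.9, -25.6), (282, 3.1, -4.9, -24.6), (288, 8.5, -4.0, 0.8), (294, 8.3, -3.8, 7.2), (300, 8.5, -3.6, 14.4), (306, 8.2, -3.5, 19.6), (312, 8.7, -3.2, 26.4), (318, 8.3, -3.1, 30.5), (324, 8.4, -3.0, 35.5), (330, 7.1, -2.9, 37.1)]
```

View pics/w6c.png

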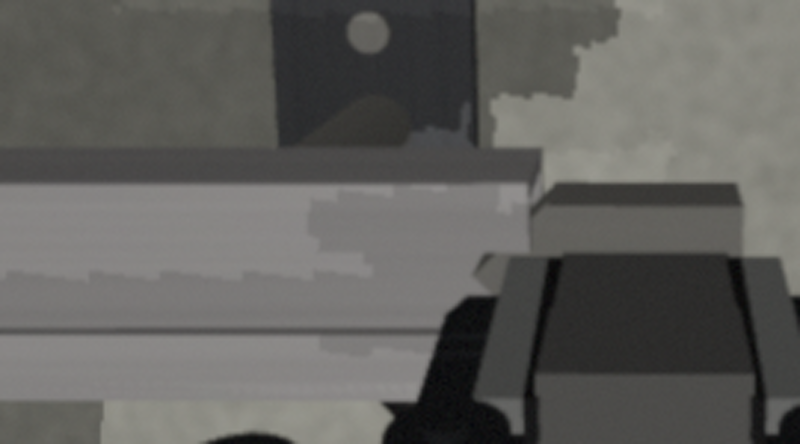

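```bash
python3 -m creep '[[-1,[0,-0.2,0],[0,0,0]],[-1,[0,-0.5,0],[0,0,0]],[-1,[0,-0.8,0],[0,0,0]],[-1,[0,-1.1,0],[0,0,0]],[-1,[0,-1.4,0],[0,0,0]]]'; python3 -m creep '[[-1,[0,-0.3,0],[0,0,0]],[-1,[0,-0.6,0],[0,0,0]],[-1,[0,-0.9,0],[0,0,0]],[-1,[0,-1.2,0],[0,0,0]]]'; python3 -m creep '[[-1,[0,-0.3,0],[0,0,0]],[-1,[0,-0.6,0],[0,0,0]],[-1,[0,-0.9,0],[0,0,0]],[-1,[0,-1.2,0],[0,0,0]]]'
```

```text
time: 7.08
eef_pos: [0.5811, 0.0076, 0.1469]
ee_rot: [[0.979, 0.162, 0.121], [0.161, -0.987, 0.02], [0.123, -0.0, -0.992]]
ft_force: [-0.2, 0.3, -2.8]
finger_gap: 0.252
time: 7.42
eef_pos: [0.5791, 0.0195, 0.1469]
ee_rot: [[0.979, 0.162, 0.121], [0.161, -0.987, 0.02], [0.123, -0.0, -0.992]]
ft_force: [-0.4, -0.6, -2.6]
finger_gap: 0.251
time: 7.75
eef_pos: [0.5772, 0.0313, 0.1469]
ee_rot: [[0.979, 0.162, 0.121], [0.161, -0.987, 0.02], [0.123, -0.0, -0.992]]
ft_force: [0.1, -0.2, -3.8]
finger_gap: 0.252
```

```bash
python3 - <<'E'
from h import *
i=eyes.camera_info('top'); a=np.radians(9.3)
for z,pts in ((.115,[(208.5,174),(216.5,174)]),(.115,[(236,168)]),(.11,[(232.5,147),(243,158),(196,165)])):
    P=ray(pts,i,z)[:,:2]*1000-[576.3,11]; print(z,pts,(P@np.array([[np.cos(a),-np.sin(a)],[np.sin(a),np.cos(a)]])).round(1))
E
python3 -m creep '[[-1,[0,-0.3,0],[0,0,0]],[-1,[0,-0.6,0],[0,0,0]],[-1,[0,-0.9,0],[0,0,0]],[-1,[0,-1.2,0],[0,0,0]]]'; python3 -m creep '[[-1,[0,-0.3,0],[0,0,0]],[-1,[0,-0.6,0],[0,0,0]],[-1,[0,-0.9,0],[0,0,0]],[-1,[0,-1.2,0],[0,0,0]]]'; python3 -m creep '[[-1,[0,-0.3,0],[0,0,0]],[-1,[0,-0.6,0],[0,0,0]],[-1,[0,-0.9,0],[0,0,0]],[-1,[0,-1.2,0],[0,0,0]]]'
```

```text
0.115 [(208.5, 174), (216.5, 174)] [[  4.7 196.2]
 [  2.5 181.3]]
0.115 [(236, 168)] [[  8.7 144.2]]
0.11 [(232.5, 147), (243, 158), (196, 165)] [[ 52.1 147.8]
 [ 27.8 130.3]
 [ 27.3 219.6]]
time: 8.08
eef_pos: [0.5752, 0.0431, 0.1468]
ee_rot: [[0.979, 0.162, 0.121], [0.161, -0.987, 0.02], [0.123, -0.0, -0.992]]
ft_force: [-0.4, 0.2, -2.6]
finger_gap: 0.254
time: 8.42
eef_pos: [0.5733, 0.055, 0.1469]
ee_rot: [[0.979, 0.162, 0.121], [0.161, -0.987, 0.02], [0.123, -0.0, -0.992]]
ft_force: [0.5, 0.7, -3.7]
finger_gap: 0.249
time: 8.75
eef_pos: [0.5714, 0.0668, 0.1469]
ee_rot: [[0.979, 0.162, 0.121], [0.161, -0.987, 0.02], [0.123, -0.0, -0.992]]
ft_force: [0.7, 0.1, -2.1]
finger_gap: 0.248
```

```bash
python3 -m creep '[[-1,[0,-0.3,0],[0,0,0]],[-1,[0,-0.6,0],[0,0,0]],[-1,[0,-0.9,0],[0,0,0]],[-1,[0,-1.2,0],[0,0,0]],[-1,[0,-1.5,0],[0,0,0]]]'; python3 -m creep '[[-1,[0,-0.3,0],[0,0,0]],[-1,[0,-0.6,0],[0,0,0]],[-1,[0,-0.9,0],[0,0,0]],[-1,[0,-1.2,0],[0,0,0]]]'; python3 -m creep '[[-1,[0,-0.3,0],[0,0,0]],[-1,[0,-0.6,0],[0,0,0]],[-1,[0,-0.9,0],[0,0,0]],[-1,[0,-1.2,0],[0,0,0]]]'; python3 -m creep '[[-1,[0,-0.2,0],[0,0,0]],[-1,[0,-0.4,0],[0,0,0]],[-1,[0,-0.6,0],[0,0,0]]]'
```

```text
time: 9.17
eef_pos: [0.5689, 0.0816, 0.1469]
ee_rot: [[0.979, 0.162, 0.121], [0.161, -0.987, 0.02], [0.123, -0.0, -0.992]]
ft_force: [-0.7, 0.6, -2.3]
finger_gap: 0.256
time: 9.5
eef_pos: [0.567, 0.0935, 0.1469]
ee_rot: [[0.979, 0.162, 0.121], [0.161, -0.987, 0.02], [0.123, -0.0, -0.992]]
ft_force: [0.0, -1.1, -3.2]
finger_gap: 0.251
time: 9.83
eef_pos: [0.5661, 0.0993, 0.1469]
ee_rot: [[0.978, 0.171, 0.12], [0.17, -0.985, 0.025], [0.123, -0.004, -0.992]]
ft_force: [0.6, -0.4, -2.9]
finger_gap: 0.25
time: 10.08
eef_pos: [0.5656, 0.1023, 0.1469]
ee_rot: [[0.977, 0.176, 0.12], [0.174, -0.984, 0.027], [0.123, -0.005, -0.992]]
ft_force: [-0.8, -0.8, -2.2]
finger_gap: 0.251
```

```bash
python3 -c "
from h import *
o=monitor.get_obs();print(o['q'].round(3),o['torque'])
R=o['ee_rot'];print(R.round(4), np.linalg.norm(o['eef_pos'][:2]))"
```

```text
[ 0.176  0.005 -0.078  1.365  0.005  3.142] [-0.04871142  0.15032093  0.0159664 ]
[[ 0.9771  0.176   0.1199]
 [ 0.174  -0.9844  0.0268]
 [ 0.1227 -0.0053 -0.9924]] 0.5747454522119934
```

```bash
python3 -m creep '[[-1,[0,0.2,0],[0,0,0]],[-1,[0,0.5,0],[0,0,0]],[-1,[0,0.8,0],[0,0,0]],[-1,[0,1.1,0],[0,0,0]],[-1,[0,1.4,0],[0,0,0]],[-1,[0,1.4,0],[0,0,0]]]'
python3 -c "
from h import *
plan([.567,.0935,.1469],9.3)
o=monitor.get_obs();print(o['q'].round(3),o['ee_rot'].round(4))"
```

```text
time: 10.58
eef_pos: [0.5682, 0.0878, 0.1469]
ee_rot: [[0.977, 0.175, 0.12], [0.173, -0.984, 0.026], [0.123, -0.005, -0.992]]
ft_force: [0.2, 0.4, -2.3]
finger_gap: 0.252
shift cm [-0.01 -0.58 -0.  ] turn [-0.0059 -0.123   0.0137] t 10.5833 p [0.5682 0.0878 0.1469] f [ 0.2  0.4 -2.3] gap 0.25193144624334657
[ 0.149  0.005 -0.078  1.365  0.008  3.115] [[ 0.9772  0.1754  0.12  ]
 [ 0.1734 -0.9845  0.0265]
 [ 0.1227 -0.0051 -0.9924]]
```

```bash
python3 -m creep '[[-1,[0,0,0],[-0.003,0,0.007]],[-1,[0,0,0],[-0.006,0,0.0137]],[-1,[-0.01,0,0.1],[-0.006,0,0.0137]],[-1,[-0.02,0,0.15],[-0.006,0,0.0137]],[-1,[-0.025,0,0.19],[-0.006,0,0.0137]],[-1,[-0.025,0,0.19],[-0.006,0,0.0137]]]'
python3 -c "
from h import *
o=monitor.get_obs();print(o['q'].round(3),o['ee_rot'].round(4),o['torque'])"
```

```text
time: 11.08
eef_pos: [0.5681, 0.0886, 0.1451]
ee_rot: [[0.979, 0.162, 0.121], [0.161, -0.987, 0.021], [0.123, -0.001, -0.992]]
ft_force: [-0.1, 0.3, -0.4]
finger_gap: 0.249
[ 1.540e-01  5.000e-03 -8.200e-02  1.361e+00  2.000e-03  3.133e+00] [[ 0.9793  0.1621  0.1212]
 [ 0.1608 -0.9868  0.021 ]
 [ 0.123  -0.0011 -0.9924]] [0.03478766 0.25058185 0.00684883]
```

```bash
python3 -m creep '[[-0.3,[0,0,0],[0,0,0]],[-0.1,[0,0,0],[0,0,0]],[0.2,[0,0,0],[0,0,0]],[0.6,[0,0,0],[0,0,0]],[1,[0,0,0],[0,0,0]],[1,[0,0,0],[0,0,0]],[1,[0,0,0],[0,0,0]],[1,[0.12,0,-1],[0,0,0]],[1,[0.37,0,-3],[0,0,0]],[1,[0.74,0,-6],[0,0,0]],[1,[0.98,0,-8],[0,0,0]],[1,[0.98,0,-8],[0,0,0]]]'
python3 - <<'E'
from h import *
p,L,tcp=wl('w7');cv2.imwrite('pics/w7c.png',p)
E
```

```text
time: 12.08
eef_pos: [0.5693, 0.0886, 0.2314]
ee_rot: [[0.978, 0.162, 0.128], [0.16, -0.987, 0.022], [0.13, -0.001, -0.992]]
ft_force: [-0.1, -0.3, 0.1]
finger_gap: 0.998
```

View pics/w7.png

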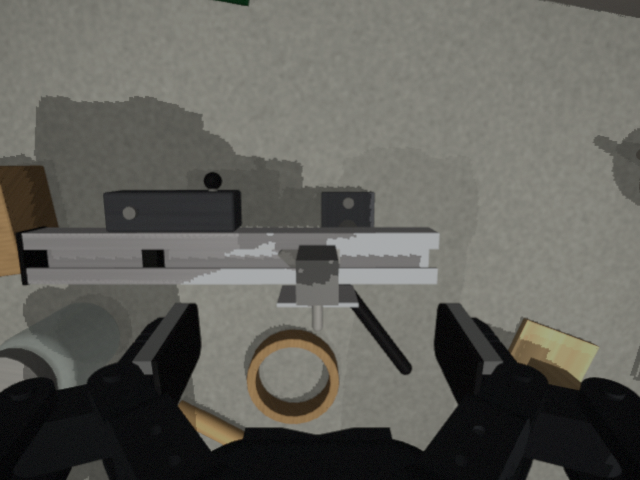

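```bash
python3 - <<'E'
from h import *
f=np.load('pics/w7.npz');tcp=f['tcp'];i=eyes.camera_info('wrist');i['extrinsics']=f['E']
W=cloud(f['d'],i);a=np.radians(9.3);L=(W-tcp)*1000@np.array([[np.cos(a),-np.sin(a),0],[np.sin(a),np.cos(a),0],[0,0,1.]])
S=L[240:310,285:350];m=(S[...,2]>-58)&(S[...,2]<-42)
P=S[m];print(m.sum(),np.median(P[:,2]),cv2.minAreaRect(P[:,:2].astype(np.float32)),np.percentile(P[:,0],[1,50,99]),np.percentile(P[:,1],[1,50,99]))
print([(r_,*L[r_,317].round(1).tolist()) for r_ in range(240,308,3)])
print([(c,*L[262,c].round(1).tolist()) for c in range(290,346,3)])
print('buf',[(c,*L[258,c].round(1).tolist()) for c in range(130,180,3)], L[245,432])
plan(tcp,9.3)
E
```

```text
2102 -48.734628291941846 ((-4.345078468322754, 0.9905414581298828), (21.85159683227539, 24.616743087768555), 89.86968231201172) [-16.21970044  -3.30977715   7.62633057] [-9.76704726  1.02503057 11.8254064 ]
[(240, 7.5, 1.1, -104.7), (243, 5.7, 1.1, -103.7), (246, 7.5, 1.1, -85.3), (249, 7.7, 1.0, -75.5), (252, 7.5, 1.0, -68.7), (255, 7.9, 1.0, -59.4), (258, 7.3, 1.0, -54.7), (261, 7.4, 1.0, -48.0), (264, 5.8, 1.0, -47.9), (267, 4.1, 1.0, -48.4), (270, 2.5, 1.0, -48.6), (273, 0.7, 1.0, -49.4), (276, -0.8, 1.0, -49.1), (279, -2.5, 1.0, -49.4), (282, -3.7, 1.0, -48.2), (285, -5.7, 1.0, -49.3), (288, -7.1, 1.0, -48.8), (291, -8.6, 1.0, -48.3), (294, -10.0, 1.0, -47.9), (297, -11.9, 1.0, -48.7), (300, -13.8, 1.0, -49.5), (303, -15.3, 1.0, -49.1), (306, -32.0, 1.1, -90.6)]
[(290, -9.6, 19.4, -115.0), (293, -9.5, 17.4, -114.6), (296, 6.8, 11.7, -48.0), (299, 6.8, 10.2, -48.1), (302, 6.8, 8.6, -48.3), (305, 6.8, 7.1, -47.9), (308, 6.7, 5.6, -48.7), (311, 6.9, 4.1, -47.6), (314, 6.6, 2.5, -48.8), (317, 6.6, 1.0, -48.9), (320, 6.8, -0.5, -48.1), (323, 6.7, -2.0, -48.6), (326, 6.8, -3.5, -48.0), (329, 6.6, -5.1, -48.8), (332, 6.7, -6.6, -48.4), (335, 6.7, -8.1, -48.4), (338, 6.8, -9.7, -48.3), (341, -12.7, -15.9, -127.2), (344, -12.3, -17.9, -125.6)]
buf [(130, -9.3, 132.9, -125.2), (133, -9.4, 131.0, -125.8), (136, -9.8, 129.6, -127.4), (139, -9.9, 127.8, -128.1), (142, -5.7, 117.7, -110.3), (145, -6.0, 116.2, -111.3), (148, -5.9, 114.1, -111.1), (151, -6.2, 112.5, -112.1), (154, -6.2, 110.4, -112.1), (157, -6.0, 108.1, -111.4), (160, -7.1, 108.1, -116.2), (163, -8.3, 108.0, -121.1), (166, -9.8, 108.4, -127.8), (169, -9.3, 105.5, -125.5), (172, -9.7, 103.9, -127.1), (175, -9.6, 101.7, -126.8), (178, -9.6, 99.6, -126.9)] [   4.05273241  -73.56423404 -105.18007043]
shift cm [ 0.07 -0.   -0.24] turn [-0.0009 -0.1278  0.0003] t 12.1333 p [0.569  0.0885 0.2289] f [1.2 0.6 0.1] gap 1.0001665979427399
```

```bash
python3 -m creep '[[1,[0,0,0],[0,-0.06,0]],[1,[0,0,0],[0,-0.13,0]],[1,[0,0,0],[0,-0.13,0]]]'
python3 -m creep '[[1,[0,0,0],[0,0,-0.12]],[1,[0,0,0],[0,0,-0.24]],[1,[0,0,0],[0,0,-0.36]],[1,[0,0,0],[0,0,-0.48]],[1,[0,0,0],[0,0,-0.6]],[1,[0,0,0],[0,0,-0.72]],[1,[0,0,0],[0,0,-0.84]],[1,[0,0,0],[0,0,-0.96]],[1,[0,0,0],[0,0,-1.08]],[1,[0,0,0],[0,0,-1.2]],[1,[0,0,0],[0,0,-1.32]],[1,[0,0,0],[0,0,-1.44]],[1,[0,0,0],[0,0,-1.56]]]'
python3 -m creep '[[1,[0,0,0],[0,0,-0.12]],[1,[0,0,0],[0,0,-0.24]],[1,[0,0,0],[0,0,-0.36]],[1,[0,0,0],[0,0,-0.48]],[1,[0,0,0],[0,0,-0.6]],[1,[0,0,0],[0,0,-0.72]],[1,[0,0,0],[0,0,-0.84]],[1,[0,0,0],[0,0,-0.96]],[1,[0,0,0],[0,0,-1.08]],[1,[0,0,0],[0,0,-1.2]],[1,[0,0,0],[0,0,-1.32]],[1,[0,0,0],[0,0,-1.44]],[1,[0,0,0],[0,0,-1.58]],[1,[0,0,0],[0,0,-1.58]]]'
python3 - <<'E'
from h import *
p,L,tcp=wl('w8'); o=monitor.get_obs(); print(o['q'].round(3)); plan(tcp,189.3)
E
```

```text
time: 12.38
eef_pos: [0.5684, 0.0885, 0.2228]
ee_rot: [[0.987, 0.162, -0.014], [0.162, -0.987, -0.001], [-0.014, -0.001, -1.0]]
ft_force: [0.5, -0.0, -0.7]
finger_gap: 0.998
time: 13.47
eef_pos: [0.5677, 0.0883, 0.2252]
ee_rot: [[-0.157, 0.988, -0.006], [0.988, 0.157, 0.0], [0.001, -0.006, -1.0]]
ft_force: [0.7, 0.8, 0.2]
finger_gap: 0.999
time: 14.63
eef_pos: [0.5677, 0.0883, 0.2253]
ee_rot: [[-0.986, -0.166, -0.006], [-0.166, 0.986, 0.0], [0.006, 0.001, -1.0]]
ft_force: [-0.8, -0.2, 0.6]
finger_gap: 1.0
[ 1.540e-01  1.510e-01  2.350e-01  1.661e+00  1.000e-03 -7.000e-03]
shift cm [-0.  0.  0.] turn [ 0.0009 -0.0061 -0.001 ] t 14.6833 p [0.5677 0.0883 0.2253] f [-0.4 -0.6  0.9] gap 0.999363957619012
```

View pics/w8.png

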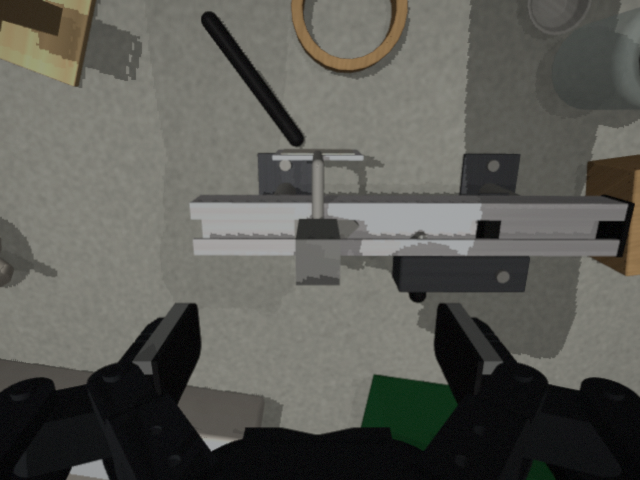

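```bash
python3 - <<'E'
from h import *
for t,b in (('w7',(285,240,350,310)),('w8',(285,215,350,292))):
    f=np.load(f'pics/{t}.npz');i=eyes.camera_info('wrist');i['extrinsics']=f['E']
    W=cloud(f['d'],i)*1000;S=W[b[1]:b[3],b[0]:b[2]];z=S[...,2];m=(z>172)&(z<190);P=S[m]
    print(t,f['tcp'],np.median(P[:,2]),cv2.minAreaRect(P[:,:2].astype(np.float32)))
    A=np.c_[P[:,:2]-P[:,:2].mean(0),np.ones(len(P))];print(np.linalg.lstsq(A,P[:,2],rcond=None)[0])
plan([.567,.0895,.145],189.3)
E
```

```text
w7 [0.5693434  0.08859977 0.23136585] 182.61981740405957 ((564.8953247070312, 88.8750991821289), (24.616748809814453, 21.85158920288086), 9.169692993164062)
[-9.37063437e-02 -1.24670678e-02  1.82205521e+02]
w8 [0.56770769 0.08834959 0.22529276] 182.88797508433746 ((565.015869140625, 89.14476776123047), (25.070518493652344, 21.924551010131836), 9.45384407043457)
[1.15467403e-01 2.24983014e-02 1.82326959e+02]
shift cm [0.   0.12 8.03] turn [ 0.0009 -0.0061 -0.001 ] t 14.6833 p [0.5677 0.0883 0.2253] f [-0.4 -0.6  0.9] gap 0.999363957619012
```

```bash
python3 -m creep '[[1,[0.2,0.11,1],[0,-0.006,0]],[1,[0.2,0.11,3],[0,-0.006,-0.001]],[1,[0.2,0.11,5],[0,-0.006,-0.001]],[1,[0.2,0.11,6.5],[0,-0.006,-0.001]],[1,[0.2,0.11,7.5],[0,-0.006,-0.001]],[1,[0.2,0.11,8],[0,-0.006,-0.001]],[1,[0.2,0.11,8],[0,-0.006,-0.001]],[1,[0.2,0.11,8],[0,-0.006,-0.001]]]'
python3 -c "
from h import *
plan([.565,.089,.145],189.3)"
```

```text
time: 15.35
eef_pos: [0.5654, 0.0892, 0.1462]
ee_rot: [[-0.987, -0.16, -0.0], [-0.16, 0.987, 0.001], [0.0, 0.001, -1.0]]
ft_force: [-0.5, 0.1, 0.2]
finger_gap: 0.999
shift cm [ 0.04 -0.01  0.12] turn [ 0.001  -0.0002 -0.0014] t 15.35 p [0.5654 0.0892 0.1462] f [-0.5  0.1  0.2] gap 0.9994707383753352
```

```bash
python3 -m creep '[[0.3,[0.04,0,0.1],[0,0,-0.001]],[-0.2,[0.04,0,0.1],[0,0,-0.001]],[-0.4,[0.04,0,0.1],[0,0,-0.001]],[-1,[0.04,0,0.1],[0,0,-0.001]],[-1,[0.04,0,0.1],[0,0,-0.001]],[-1,[0.04,0,0.1],[0,0,-0.001]],[-1,[0.04,0,0.1],[0,0,-0.001]],[-1,[0.04,0,0.1],[0,0,-0.001]]]'
python3 -m creep '[[-1,[0,0,-0.1],[0,0,0]],[-1,[0,0,-0.15],[0,0,0]],[-1,[0,0,-0.15],[0,0,0]]]'
python3 - <<'E'
from h import *
p,L,tcp=wl('w9'); print(tcp)
for c in (305,330,450,560):
    print(c,[(r_,*L[r_,c].round(1).tolist()) for r_ in range(230,404,6)])
E
```

```text
time: 16.02
eef_pos: [0.565, 0.0891, 0.1449]
ee_rot: [[-0.987, -0.162, -0.001], [-0.162, 0.987, 0.001], [0.0, 0.001, -1.0]]
ft_force: [-0.8, 0.7, 2.5]
finger_gap: 0.25
time: 16.27
eef_pos: [0.5647, 0.089, 0.1457]
ee_rot: [[-0.987, -0.162, -0.002], [-0.162, 0.987, 0.001], [0.002, 0.001, -1.0]]
ft_force: [0.2, -0.1, -3.0]
finger_gap: 0.252
[0.56465485 0.08901601 0.14565839]
305 [(230, 9.8, -7.9, -138.5), (236, -17.3, -4.9, -39.1), (242, -17.1, -4.6, -31.0), (248, -17.2, -4.4, -22.3), (254, -15.9, -4.3, -18.4), (260, -13.4, -4.3, -17.9), (266, -10.0, -4.4, -19.3), (272, -7.0, -4.4, -19.8), (278, -12.3, -3.9, -1.2), (284, -12.1, -3.7, 3.8), (290, -12.3, -3.6, 9.5), (296, -11.7, -3.5, 13.1), (302, -12.7, -3.3, 19.7), (308, -12.3, -3.2, 23.2), (314, -12.3, -3.1, 27.3), (320, -12.7, -2.9, 31.7), (326, -11.6, -2.9, 33.5), (332, -12.6, -2.7, 38.5), (338, -9.8, -2.8, 37.3), (344, -7.7, -2.8, 37.3), (350, -6.3, -2.8, 38.2), (356, -3.9, -2.8, 37.8), (362, -2.3, -2.8, 38.5), (368, 0.5, -2.9, 37.5), (374, 2.7, -2.9, 37.4), (380, 4.2, -2.9, 38.3), (386, 6.7, -2.9, 37.9), (392, 8.4, -2.9, 38.6), (39
[... 1592 characters left out ...]
8, nan, nan, nan), (254, -15.5, 105.0, -19.1), (260, -13.0, 105.1, -18.6), (266, -9.9, 106.2, -19.4), (272, -7.4, 106.2, -18.7), (278, -1.9, 110.8, -24.9), (284, 1.0, 111.2, -24.7), (290, 4.0, 111.7, -24.7), (296, 6.9, 112.1, -24.5), (302, 6.7, 108.3, -18.0), (308, 9.9, 109.2, -18.6), (314, 12.9, 109.8, -18.5), (320, 15.7, 110.0, -18.1), (326, 19.2, 111.1, -18.9), (332, 22.1, 111.5, -18.7), (338, 25.1, 111.9, -18.5), (344, 28.7, 112.9, -19.1), (350, 31.1, 112.7, -17.9), (356, 34.8, 113.7, -18.6), (362, 37.8, 114.1, -18.3), (368, 41.3, 114.9, -18.6), (374, 139.1, 206.1, -145.7), (380, 145.1, 207.1, -145.6), (386, 151.4, 208.4, -145.9), (392, 157.1, 209.2, -145.5), (398, 163.4, 210.4, -145.6)]
```

View pics/w9.png

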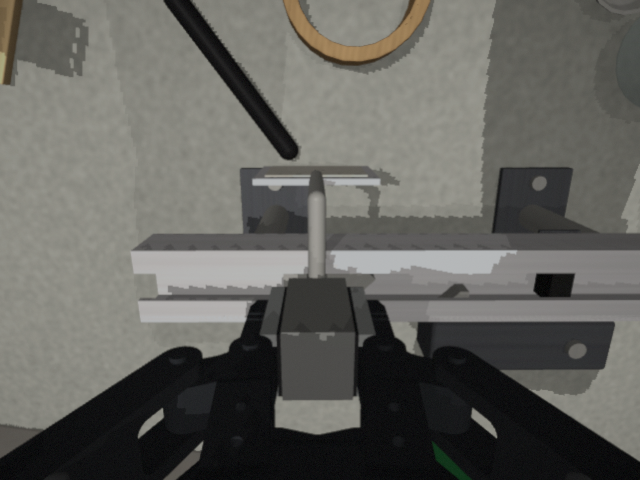

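```bash
python3 -m creep '[[-1,[0,0.2,-0.03],[0,0,0]],[-1,[0,0.5,-0.05],[0,0,0]],[-1,[0,0.8,-0.05],[0,0,0]],[-1,[0,1.1,-0.05],[0,0,0]],[-1,[0,1.4,-0.05],[0,0,0]],[-1,[0,1.7,-0.05],[0,0,0]]]'; python3 -m creep '[[-1,[0,0.3,0],[0,0,0]],[-1,[0,0.6,0],[0,0,0]],[-1,[0,0.9,0],[0,0,0]],[-1,[0,1.2,0],[0,0,0]]]'
python3 -c "
from h import *
o=monitor.get_obs();print(o['q'].round(3))"
```

```text
time: 16.82
eef_pos: [0.562, 0.1063, 0.1466]
ee_rot: [[-0.987, -0.163, -0.001], [-0.163, 0.987, 0.001], [0.001, 0.001, -1.0]]
ft_force: [0.3, 0.7, -2.1]
finger_gap: 0.25
time: 17.15
eef_pos: [0.5601, 0.118, 0.1466]
ee_rot: [[-0.987, -0.162, -0.001], [-0.162, 0.987, 0.001], [0.001, 0.001, -1.0]]
ft_force: [-0.4, 1.2, -2.3]
finger_gap: 0.249
[2.070e-01 1.260e-01 5.500e-02 1.501e+00 1.000e-03 4.400e-02]
```

```bash
python3 -m creep '[[-1,[0,0.15,0],[0,0,0]],[-1,[0,0.3,0],[0,0,0]],[-1,[0,0.45,0],[0,0,0]],[-1,[0,0.6,0],[0,0,0]]]'; python3 -m creep '[[-1,[0,0.15,0],[0,0,0]],[-1,[0,0.3,0],[0,0,0]],[-1,[0,0.45,0],[0,0,0]],[-1,[0,0.6,0],[0,0,0]]]' ; python3 -m creep '[[-1,[0,0.15,0],[0,0,0]],[-1,[0,0.3,0],[0,0,0]],[-1,[0,0.45,0],[0,0,0]]]'; python3 -m creep '[[-1,[0,0.15,0],[0,0,0]],[-1,[0,0.3,0],[0,0,0]],[-1,[0,0.45,0],[0,0,0]]]'
```

```text
time: 17.48
eef_pos: [0.5592, 0.1237, 0.1466]
ee_rot: [[-0.987, -0.162, -0.001], [-0.162, 0.987, 0.001], [0.001, 0.001, -1.0]]
ft_force: [0.2, 0.2, -3.1]
finger_gap: 0.25
time: 17.82
eef_pos: [0.5582, 0.1296, 0.1466]
ee_rot: [[-0.987, -0.162, -0.001], [-0.162, 0.987, 0.001], [0.001, 0.001, -1.0]]
ft_force: [-0.0, -0.1, -1.9]
finger_gap: 0.251
time: 18.07
eef_pos: [0.5574, 0.1339, 0.1466]
ee_rot: [[-0.987, -0.162, -0.001], [-0.162, 0.987, 0.0], [0.001, 0.001, -1.0]]
ft_force: [-0.6, -3.6, -2.7]
finger_gap: 0.249
time: 18.32
eef_pos: [0.5565, 0.138, 0.1465]
ee_rot: [[-0.987, -0.162, -0.002], [-0.162, 0.987, -0.0], [0.002, 0.0, -1.0]]
ft_force: [-2.1, -4.7, -3.1]
finger_gap: 0.252
```

```bash
python3 -m creep '[[-1,[0,0.15,0],[0,0,0]],[-1,[0,0.3,0],[0,0,0]],[-1,[0,0.45,0],[0,0,0]]]'; python3 -m creep '[[-1,[0,0.15,0],[0,0,0]],[-1,[0,0.3,0],[0,0,0]],[-1,[0,0.45,0],[0,0,0]],[-1,[0,0.6,0],[0,0,0]]]' ; python3 -m creep '[[-1,[0,0.15,0],[0,0,0]],[-1,[0,0.3,0],[0,0,0]],[-1,[0,0.45,0],[0,0,0]],[-1,[0,0.6,0],[0,0,0]]]'; python3 -m creep '[[-1,[0,0.15,0],[0,0,0]],[-1,[0,0.3,0],[0,0,0]],[-1,[0,0.45,0],[0,0,0]],[-1,[0,0.6,0],[0,0,0]]]'
```

```text
time: 18.57
eef_pos: [0.5558, 0.1433, 0.1465]
ee_rot: [[-0.987, -0.162, -0.002], [-0.162, 0.987, 0.002], [0.001, 0.002, -1.0]]
ft_force: [-2.0, -1.1, -3.0]
finger_gap: 0.247
time: 18.9
eef_pos: [0.5549, 0.149, 0.1466]
ee_rot: [[-0.987, -0.162, -0.001], [-0.162, 0.987, 0.001], [0.001, 0.001, -1.0]]
ft_force: [-2.2, -1.6, -2.8]
finger_gap: 0.25
time: 19.23
eef_pos: [0.554, 0.1548, 0.1466]
ee_rot: [[-0.987, -0.162, -0.001], [-0.162, 0.987, 0.001], [0.001, 0.001, -1.0]]
ft_force: [-1.9, -1.3, -2.8]
finger_gap: 0.248
time: 19.57
eef_pos: [0.553, 0.1607, 0.1466]
ee_rot: [[-0.987, -0.162, -0.001], [-0.162, 0.987, 0.001], [0.001, 0.001, -1.0]]
ft_force: [-2.1, -2.3, -2.9]
finger_gap: 0.248
```

```bash
python3 -m creep '[[-1,[0,0.1,0],[0,0,0]],[-1,[0,0.2,0],[0,0,0]],[-1,[0,0.3,0],[0,0,0]],[-1,[0,0.4,0],[0,0,0]]]'; python3 -m creep '[[-1,[0,0.1,0],[0,0,0]],[-1,[0,0.2,0],[0,0,0]]]' ; python3 -m creep '[[-1,[0,0.1,0],[0,0,0]],[-1,[0,0.2,0],[0,0,0]]]'
```

```text
time: 19.9
eef_pos: [0.5524, 0.1647, 0.1466]
ee_rot: [[-0.987, -0.162, -0.001], [-0.162, 0.987, 0.001], [0.001, 0.001, -1.0]]
ft_force: [-2.8, -1.4, -2.6]
finger_gap: 0.251
time: 20.07
eef_pos: [0.5521, 0.1666, 0.1466]
ee_rot: [[-0.987, -0.162, -0.001], [-0.162, 0.987, 0.001], [0.001, 0.001, -1.0]]
ft_force: [-2.5, -0.8, -3.6]
finger_gap: 0.249
time: 20.23
eef_pos: [0.5518, 0.1683, 0.1466]
ee_rot: [[-0.987, -0.162, -0.001], [-0.162, 0.987, 0.0], [0.001, 0.0, -1.0]]
ft_force: [-1.8, -3.9, -1.9]
finger_gap: 0.248
```

```bash
python3 -m creep '[[-1,[0,0.1,0],[0,0,0]],[-1,[0,0.2,0],[0,0,0]],[-1,[0,0.2,0],[0,0,0]]]'; python3 -m creep '[[-1,[0,0.1,0],[0,0,0]],[-1,[0,0.1,0],[0,0,0]]]' ; python3 -m creep '[[-1,[0,0.1,0],[0,0,0]],[-1,[0,0.1,0],[0,0,0]]]'
```

```text
time: 20.48
eef_pos: [0.5515, 0.1702, 0.1467]
ee_rot: [[-0.987, -0.162, -0.001], [-0.162, 0.987, -0.0], [0.001, -0.0, -1.0]]
ft_force: [-2.0, -4.4, -2.3]
finger_gap: 0.251
time: 20.65
eef_pos: [0.5514, 0.171, 0.1466]
ee_rot: [[-0.987, -0.162, -0.001], [-0.162, 0.987, -0.0], [0.001, -0.0, -1.0]]
ft_force: [-1.3, -5.7, -2.9]
finger_gap: 0.25
time: 20.82
eef_pos: [0.5512, 0.1719, 0.1466]
ee_rot: [[-0.987, -0.162, -0.001], [-0.162, 0.987, -0.001], [0.001, -0.0, -1.0]]
ft_force: [-1.0, -5.9, -1.9]
finger_gap: 0.249
```

```bash
python3 -m creep '[[-1,[0,0.1,0],[0,0,0]],[-1,[0,0.1,0],[0,0,0]]]'; python3 -m creep '[[-1,[0,0.05,0],[0,0,0]],[-1,[0,0.1,0],[0,0,0]],[-1,[0,0.1,0],[0,0,0]]]'; python3 - <<'E'
from h import *
p,L,tcp=wl('w10')
cv2.imwrite('pics/w10c.png',cv2.resize(p[220:400,240:640],(800,360),interpolation=cv2.INTER_CUBIC))
p,d=eyes.camera('scene');cv2.imwrite('pics/s10.png',cv2.resize(p[140:260,370:480],(550,600),interpolation=cv2.INTER_CUBIC))
E
```

```text
time: 20.98
eef_pos: [0.5511, 0.1728, 0.1467]
ee_rot: [[-0.987, -0.162, -0.001], [-0.162, 0.987, -0.001], [0.001, -0.001, -1.0]]
ft_force: [-1.9, -6.0, -2.1]
finger_gap: 0.25
time: 21.23
eef_pos: [0.551, 0.1737, 0.1467]
ee_rot: [[-0.987, -0.162, -0.001], [-0.162, 0.987, -0.001], [0.001, -0.001, -1.0]]
ft_force: [-0.6, -6.0, -2.9]
finger_gap: 0.249
```

View pics/w10c.png

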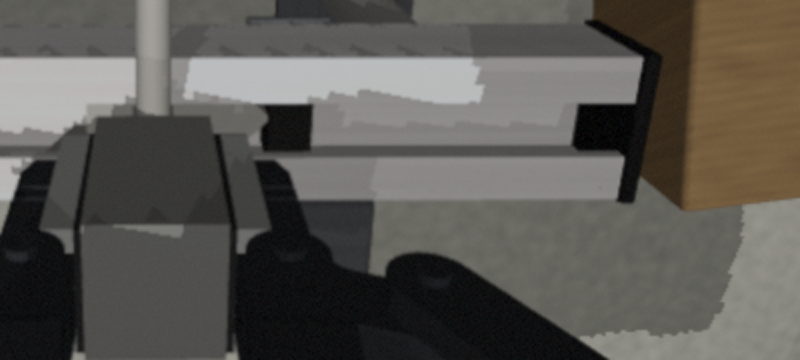

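View pics/s10.png

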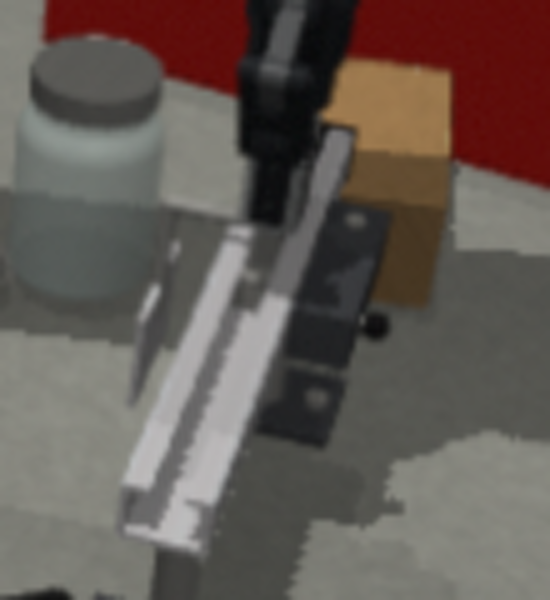

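```bash
python3 -m creep '[[-1,[0,0.05,0],[0,0,0]],[-1,[0,0.1,0],[0,0,0]],[-1,[0,0.1,0],[0,0,0]]]'; python3 -m creep '[[-1,[0,0.05,0],[0,0,0]],[-1,[0,0.08,0],[0,0,0]],[-1,[0,0.08,0],[0,0,0]]]';  python3 - <<'E'
from h import *
for k in range(4):
    p,d=eyes.camera('scene');print(monitor.get_obs()['ft_force'].round(1))
cv2.imwrite('pics/s11.png',cv2.resize(p[170:230,390:450],(600,600),interpolation=cv2.INTER_CUBIC))
p0=cv2.imread('pics/scene0.png')
cv2.imwrite('pics/s00.png',cv2.resize(p0[170:230,390:450],(600,600),interpolation=cv2.INTER_CUBIC))
E
```

```text
time: 21.58
eef_pos: [0.5509, 0.1746, 0.1467]
ee_rot: [[-0.987, -0.162, -0.001], [-0.162, 0.987, -0.001], [0.001, -0.001, -1.0]]
ft_force: [-0.4, -6.0, -3.1]
finger_gap: 0.25
time: 21.83
eef_pos: [0.5508, 0.1753, 0.1467]
ee_rot: [[-0.987, -0.162, -0.001], [-0.162, 0.987, -0.001], [0.001, -0.001, -1.0]]
ft_force: [-1.1, -7.3, -2.9]
finger_gap: 0.252
[-0.7 -7.7 -1.6]
[ 0.2 -6.6 -3.4]
[-0.6 -6.2 -3.1]
[-0.4 -7.  -2.3]
```

View pics/s11.png

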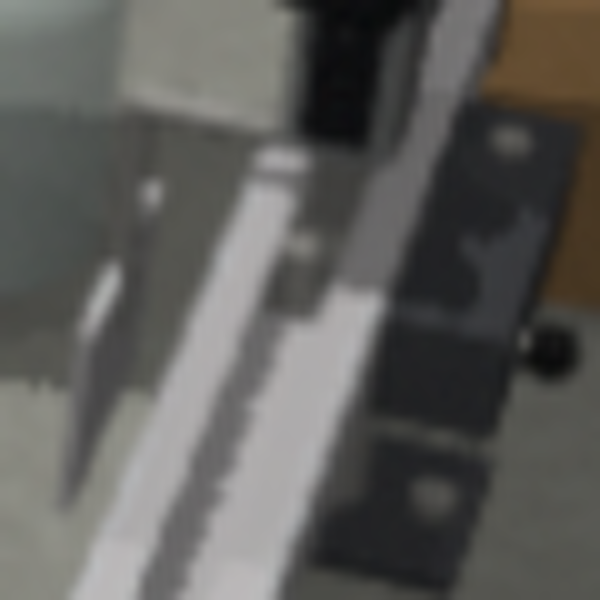

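View pics/s00.png

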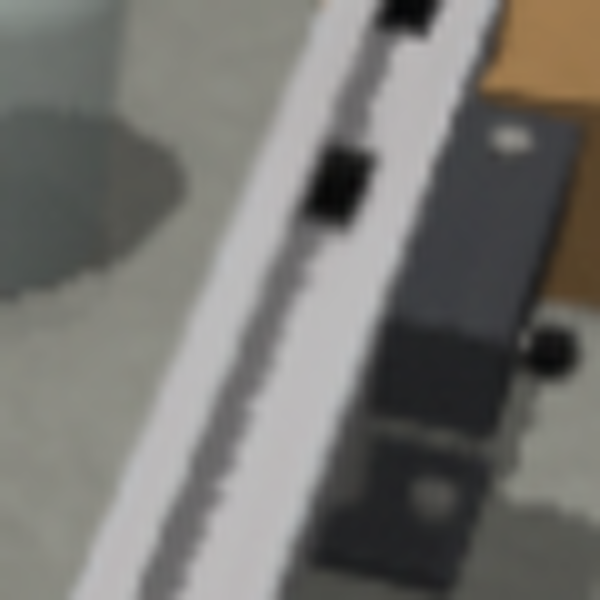

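```bash
python3 -m creep '[[-1,[0,-0.1,0],[0,0,0]],[-1,[0,-0.15,0],[0,0,0]],[-1,[0,-0.15,0],[0,0,0]]]'; python3 -m creep '[[-1,[0,-0.05,0],[0,0,0]],[-1,[0,-0.1,0],[0,0,0]],[-1,[0,-0.1,0],[0,0,0]]]'
```

```text
time: 22.28
eef_pos: [0.551, 0.1738, 0.1467]
ee_rot: [[-0.987, -0.162, -0.001], [-0.162, 0.987, -0.001], [0.001, -0.001, -1.0]]
ft_force: [-1.2, -6.6, -2.6]
finger_gap: 0.252
time: 22.53
eef_pos: [0.5511, 0.1736, 0.1467]
ee_rot: [[-0.987, -0.162, -0.001], [-0.162, 0.987, 0.001], [0.001, 0.001, -1.0]]
ft_force: [-0.7, -3.7, -2.6]
finger_gap: 0.248
```

```bash
python3 -m creep '[[-1,[0,-0.05,0.03],[0,0,0]],[-1,[0,-0.07,0.08],[0,0,0]],[-1,[0,-0.07,0.12],[0,0,0]],[-1,[0,-0.07,0.12],[0,0,0]]]'
```

```text
time: 22.87
eef_pos: [0.5513, 0.1734, 0.1457]
ee_rot: [[-0.987, -0.163, -0.0], [-0.163, 0.987, 0.002], [0.0, 0.002, -1.0]]
ft_force: [-0.5, -0.5, 0.8]
finger_gap: 0.25
```

Force along the rail is now nil with the hanger held back by the bolt: latched and resting on the floor. Releasing.

```bash
python3 -m creep '[[-0.3,[0,0,0],[0,0,0]],[0,[0,0,0],[0,0,0]],[0.4,[0,0,0],[0,0,0]],[1,[0,0,0],[0,0,0]],[1,[0,0,0],[0,0,0]],[1,[0,0,0],[0,0,0]],[1,[0,0,0],[0,0,0]],[1,[0,0,-1],[0,0,0]],[1,[0,0,-3],[0,0,0]],[1,[0,0,-6],[0,0,0]],[1,[0,0,-9],[0,0,0]],[1,[0,0,-9.5],[0,0,0]],[1,[0,0,-9.5],[0,0,0]]]'
python3 - <<'E'
from h import *
p,L,tcp=wl('w12')
q,d=eyes.camera('scene');cv2.imwrite('pics/s12.png',q)
f=np.load('pics/w12.npz');i=eyes.camera_info('wrist');i['extrinsics']=f['E']
W=cloud(f['d'],i)*1000;z=W[...,2];m=((z>172)&(z<190)).astype(np.uint8)
n,l,st,ce=cv2.connectedComponentsWithStats(m)
for k in range(1,n):
    if st[k][4]>300:
        P=W[l==k]; rc=cv2.minAreaRect(P[:,:2].astype(np.float32)); print(st[k],np.median(P[:,2]),rc,'s from regrasp',np.hypot(*(np.array(rc[0])-[565,89])))
E
```

```text
time: 23.95
eef_pos: [0.552, 0.1732, 0.2437]
ee_rot: [[-0.987, -0.162, 0.003], [-0.162, 0.987, 0.002], [-0.004, 0.002, -1.0]]
ft_force: [0.8, 0.1, 0.2]
finger_gap: 1.001
[ 296  222   43   49 1961] 183.197264833593 ((549.1133422851562, 173.8311309814453), (25.203166961669922, 22.10172462463379), 10.619182586669922) s from regrasp 86.30589016364836
```

View pics/w12.png

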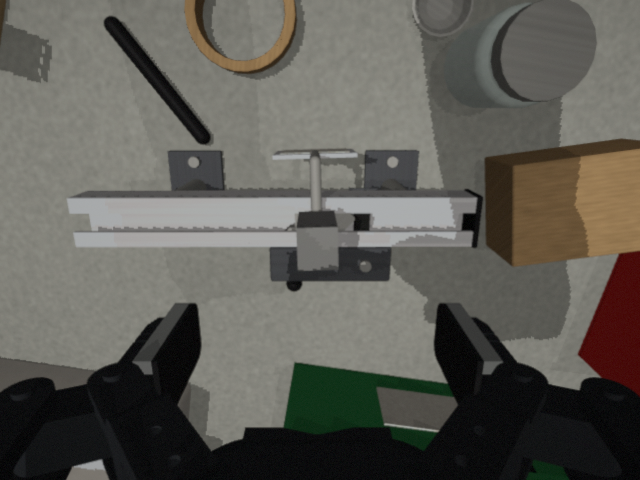

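View pics/s12.png

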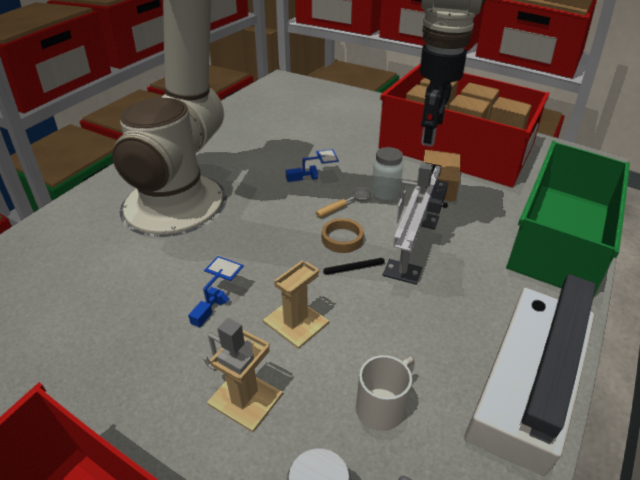

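```bash
python3 -c "
from cell import hand_in
print(hand_in())"
```

```text
the job is handed in; nothing more can be done
None
```

The narrow-carriage tag hanger is latched in the rail and released. I handed the job in at about 24 s of the 51 s allowed.

**What I did**
- I took the hanger from its cradle and entered it nose first at the rail mouth.
- I pushed it past the catch, with about 5 N of resistance, and pressed the buffer back with about 7 N.
- I estimate the buffer went in about 8 mm, against the 13 mm ramming limit. I had no direct reading of the buffer, only the feel of contact and the distance moved.

**Last checks, which agreed**
- When I eased back 1 mm, the hanger moved only 0.2 mm and the push on the tool fell from 6.6 N to 3.7 N, then to about zero. The bolt was holding it.
- The catch knob was back where it was at the start, i.e. shut.
- After release the grip block stayed at y ≈ 174 mm, about 6 mm past where the buffer was first felt, so the buffer did not push it back.
- The wide hanger was still in its cradle, and the gripper was clear of everything.

**What did not go to plan**
- The hanger tipped about 7° in the first grip, so I tilted the tool to bring it upright.
- The last joint reached the end of its range about 85 mm into the rail, and the tool turned roughly 1° before I stopped. I backed up, set the hanger on the rail floor, let go, turned the gripper half round and gripped it again. So it was let go once mid-rail before the final release, and it stayed in the rail throughout.
- The last picture read the grip block's heading as 10.6°, against about 9.3° for the rail. That is within measurement error and the play in the rail.

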